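Load a pump housing into the parts dryer through its sprung flap

ROBOT

A 6-joint arm with a two-finger parallel gripper is mounted at the origin on the work surface. World frame = base frame: x ahead of the robot, y to its left, z up, the work surface at z = 0. Lengths are in mm, angles in degrees, forces in N, time in s.
With the tool pointing down it reaches from about 400 to 925 mm from the base axis. Payload 12.5 kg.
Tool frame: the origin (TCP) lies at the very end of the fingers, on their centre line; the grasp point (between the pads) lies 19 mm behind it; z points along the fingers, y is the direction in which the jaws open and shut (so a half turn about z gives the same grasp; the last joint's range is limited). The gripper opens to 95 mm and grips with 3 to 60 N. Pads are 20 mm wide; open, the fingers measure 119 mm over their backs; the gripper's body (75 mm by 180 mm) begins 59 mm behind the grasp point.
Start: joints at [71.242, 28.126, 89.318, -0, 62.55, -6.05], TCP at [137.473, 609.714, 181.861] pointing down, gripper open.
Joint ranges: [-177.58, 177.58], [-47.91, 125.51], [2.72, 160], [-65.01, 245.01], [3.68, 167.84], [-153.87, 153.87]. Speed limits (degrees/s): [127.2, 127.2, 159.86, 180, 180, 180].

INTERFACE

Orientations are given as a 3x3 rotation matrix whose columns are the frame's x, y, z axes.
In Python, from workcell import observe, viewer, ticket gives the robot as it stands.
- The arm moves only by the tool carry_out, never from a script. Its argument "increments" is a list of rows, each an object with "translation": the shift along the world's x, y, z in m, a list of three; "turn": the turn about the world's z in degrees; "hand": the closure, from 0 (fully open) to 1 (shut). A call has 1 to 10 rows; each row is the pose to reach, as a shift and turn from the pose commanded when the call began; what a row does not reach only later rows make up. A row lasts 1/10 s, in which the tool goes at most 50 mm and 8.59 degrees, less where a joint would pass 70% of its speed; a pose out of reach is approached as far as the arm can. A call with a gripper value outside its range is refused whole. The fingers move at their own pace and stop on an object; the grip force is fixed at half the most. Time passes only in rows, so rows that repeat a pose let the fingers close. It gives the time, the measured TCP pose, the force and the opening at its end, in the units of the state.
- observe(): the state, without advancing time (a new reading comes with each control period).
- viewer.snapshot(name): name is "side" or "top"; returns the picture (384x512x3 uint8, blue, green, red); there is no depth.
- viewer.camera_params(name): a dict with "intrinsics" (3x3 intrinsics, pixels), "rvec" (rotation vector, rad) and "tvec" (3), from world to camera coordinates, as OpenCV has them. Camera axes: x right, y down, z forward; pixel columns grow to the right and rows downward; lengths in mm; the calibration is good to about 2 mm. A picture is of the moment at which its call begins. camera_params takes no time and is no camera call.
- ticket.close_job(): hands the job in, once; it reports no verdict.
The state is a dict: "t": time; "qpos": joint angles; "dq": joint speeds; "tau": joint torques, N m; "tool_pos": TCP position; "tcp_rot": TCP orientation; "contact_force": force on the tool from outside, world axes, zero at the start; "wrist_torque": the same for the moment, N m; "finger_gap": finger opening in mm.
Only numpy, scipy, OpenCV 4.12 (cv2) and the standard library are available. Lean on these libraries where they do the work, as an engineer would, in place of code of your own. Each camera call takes 0.05 s, during which the arm holds its last target.

TASK

Load the washed pump housing into the parts dryer: set it flat and lengthwise on the infeed tray, between the guides and in front of the ram, and let go of it. Then push the ram in by its T-handle so that the housing goes through the sprung flap and comes firmly but gently home against the cushioned back stop inside (push until you feel the stop take up, never ram it), draw the ram all the way back out so that the flap swings shut, and let go. Leave the other things on the bench where they are.

Things in the scene. Friction and masses are not known exactly. Their poses are not given: they have to be found in the camera images.
- housing_grip (a point): Aluminium pump housing, 0.35 to 0.6 kg, standing on the bench: flange 62 (its x) x 90 (its y) x 12 mm high; on it a block 44 (x) x 50 (y) mm, from 12 to 56 mm high; round port on top to 62 mm. Same both ways round. The point is on its upright axis 36 mm above its underside, in the block. Grip the block across its 44 mm sides, fingers above the flange.
- dryer: Parts dryer, fixed, grey sheet steel; origin on the bench under the mouth, axes as the mouth's. A throat with a clear cover runs in from the mouth: outside 98 wide, 100 long, its top 147 mm above the bench (lintel over the mouth to 156). Behind it stands the cabinet, 320 wide, 320 deep, 256 mm high, with a roof window.
- mouth (a point): Middle of the dryer's mouth (86 wide, 95 mm high), on the surface of its level steel infeed tray, 45 mm above the bench. -y is the way in, x across the tray, z up. The tray runs out to y = +360 mm with a 12 mm high guide along each side, inner faces at x = -35 and +35 mm.
- flap (a joint): Sprung flap that closes the mouth, aluminium plate 82 wide x 84 mm high hung from a pin at its top edge: 0 rad shut, grows as it swings inward (it cannot swing outward). Its spring resists with about 0.5 to 4 N. It rests on whatever is under it, the ram too, and shuts by itself when the ram is out.
- ram (a joint): Hand ram, a 30 mm box-section steel bar, captive, sliding along the middle of the tray, with a push plate 54 wide and 34 mm high in front: 0 m fully drawn out, grows as it is pushed in, stroke 0.262 m. At 0 the face of the plate stands 150 mm outside the mouth. 1.5 N of friction; stays where it is left. Starts at 0 to 0.02 m.
- ram_handle (a point): Middle of the ram's T-handle: round black bar 18 mm thick, 80 mm long along the mouth's x, 80 mm above the tray, on a 12 mm post; 175 mm outside the face of the push plate. Moves with the ram; axes as the mouth's. Can be pinched from above, one finger on the mouth side and one on the outer side.
- backstop: Back stop bracket in the cabinet, 60 wide, 60 mm high; origin at tray height 240 mm inside the mouth. It carries a rubber pad on a clamped adjustable slide: the last user left the pad's face 162 to 194 mm inside the mouth; where must be felt. The pad yields 1 mm per 4 N. A housing that is home has its near end 72 to 104 mm inside the mouth.
- pulley: Bystander: dark belt pulley, 60 mm across, 30 mm high, lying on the bench; origin under its centre.
- bearing: Bystander: steel ball bearing ring, 52 mm across, 16 mm high; origin under its centre.
- grease_tin: Bystander: grey tin, 66 mm across, 75 mm high, upright; origin under its centre.
- spanner: Bystander: steel spanner, 170 mm long along its x, lying flat.
Not all that is in view belongs to the job. Leave any brown or red look-alike of the part that bears housing_grip alone.

How it is judged (in metres and radians):
On the way, in this order (a step that is already met when the one before it is completed fails the run):
1. the housing lies flat and lengthwise on the tray, between the guides and outside the shut flap, and is let go (z of housing_grip in the frame of mouth between 0.032 and 0.04 m and x of housing_grip in the frame of mouth between -0.008 and 0.008 m and y of housing_grip in the frame of mouth between 0.035 and 0.14 m and angle between the y axis of housing_grip and the y axis of mouth, either way round below 0.2 rad and angle between housing_grip's own z axis and vertical below 0.05 rad and value of joint flap below 0.06 rad and contact force between the fingers and housing below 0.05 N), for 0.2 s.
2. the housing is pressed home against the back stop inside (at least 3 N) (contact force between housing and backstop above 3 N), for 0.2 s.
At the end, for the whole second after the job is handed in: The housing lies flat inside the dryer, still touching the back stop it was pressed home on, its middle more than 110 mm inside the mouth; the flap is shut (under 0.06 rad), the ram is drawn out to within 35 mm of its outer end, everything is at rest and let go (y of housing_grip in the frame of mouth below -0.11 m and z of housing_grip in the frame of mouth between 0.032 and 0.04 m and angle between housing_grip's own z axis and vertical below 0.05 rad and value of joint flap below 0.06 rad and value of joint ram below 0.035 m and linear speed of housing below 0.01 m/s and velocity of joint ram below 0.01 m/s and contact force between housing and backstop above 0.1 N).
It fails at once if the housing is rammed against the back stop (over 20 N) (contact force between housing and backstop above 20 N).
It fails at once if a bystander is moved by more than 30 mm (distance of any of pulley, bearing, grease_tin, spanner from where it was at the start of the episode above 0.03 m).
It also fails if it takes over 64 s, if anything falls off the work surface, if the arm or the gripper's body presses on something with over 40 N, if the wrist force passes 120 N, or if a joint passes its speed limit or range.

## Working session

There is one attempt and no reset: what is moved stays moved. The work goes in short steps, Python scripts to look and compute and a tool call to move; the robot and the scene stay as the last step left them, time stands still between calls to the robot, and variables do not carry over. Pictures are saved under pics/ and viewed, and the job is handed in when it is done.

Besides the shell and the picture viewer there is one more tool, called in YAML: its name, and indented under it one key for each argument. carry_out: Moves the arm, as the interface text tells. Its arguments: {"type":"object","properties":{"increments":{"type":"array"}},"required":["increments"]}

```bash
mkdir -p pics; ls; python3 - <<'E'
from workcell import observe, viewer
import cv2
for n in("side","top"):
    cv2.imwrite(f"pics/{n}0.png",viewer.snapshot(n)); p=viewer.camera_params(n); print(n,p)
s=observe();print(s)
E
```

```text
pics
side {'intrinsics': array([[477.29795807,   0.        , 261.46039092],
       [  0.        , 477.29795807, 190.04416332],
       [  0.        ,   0.        ,   1.        ]]), 'rvec': array([ 2.3541468 , -0.83916017,  0.2694257 ]), 'tvec': array([-335.10807942,  314.11758295, 1174.55907073])}
top {'intrinsics': array([[412.12814944,   0.        , 250.70749454],
       [  0.        , 412.12814944, 192.7659762 ],
       [  0.        ,   0.        ,   1.        ]]), 'rvec': array([ 2.1768829 , -2.1531496 ,  0.11975496]), 'tvec': array([  17.67521367,  478.85448869, 1090.88035397])}
{'t': 0.1, 'qpos': array([ 7.12410362e+01,  2.81624270e+01,  8.93444789e+01, -1.37842353e-04,
        6.25489084e+01, -6.04908891e+00]), 'dq': array([-0.03563806, -0.0530023 , -0.01832384,  0.05316399,  0.07951634,
       -0.06025996]), 'tau': array([ 3.19040773e-03, -6.13612533e+01, -2.58603841e+01,  6.94408687e-02,
        4.70492465e-02, -7.36622769e-05]), 'tool_pos': array([137.40021024, 609.47882589, 181.31435217]), 'tcp_rot': array([[-9.75496868e-01,  2.20013101e-01, -3.11251220e-04],
       [ 2.20013298e-01,  9.75496436e-01, -9.23084148e-04],
       [ 1.00533850e-04, -9.68945103e-04, -9.99999526e-01]]), 'contact_force': array([-0.21702985, -0.61650969, -0.53536417]), 'wrist_torque': array([-0.03419643, -0.01952458,  0.04388898]), 'finger_gap': 94.9545371830879}
```

View pics/side0.png

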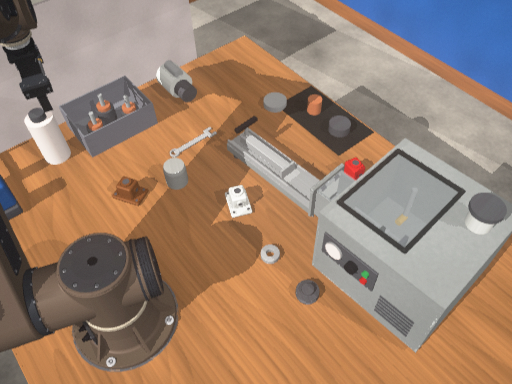

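View pics/top0.png

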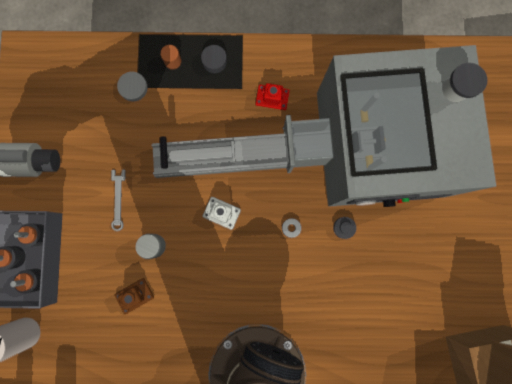

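The white housing is at about (221,213) in top and (238,201) in side. The dryer mouth is at about (290,145) in top, and the handle at about (164,152). Next I'll zoom in.

```bash
cat > h.py <<'E'
import numpy as np,cv2
from workcell import observe, viewer
def cam(n):
    p=viewer.camera_params(n);R=cv2.Rodrigues(p['rvec'])[0];return p['intrinsics'],R,np.array(p['tvec']).ravel(),p['rvec']
def proj(n,P):
    K,R,t,rv=cam(n);return cv2.projectPoints(np.float64(P).reshape(-1,1,3),rv,t,K,None)[0].reshape(-1,2)
def back(n,uv,z):
    K,R,t,_=cam(n);o=-R.T@t;d=R.T@np.linalg.solve(K,[uv[0],uv[1],1.]);return o+d*(z-o[2])/d[2]
def tri(us,ut):
    A=[cam(n)for n in("side","top")]
    X=cv2.triangulatePoints(*[K@np.c_[R,t] for K,R,t,_ in A],np.float64(us).reshape(2,1),np.float64(ut).reshape(2,1)).ravel();return X[:3]/X[3]
E
python3 - <<'E'
import cv2
t=cv2.imread('pics/top0.png');s=cv2.imread('pics/side0.png')
def z(im,x0,y0,x1,y1,f,n): cv2.imwrite(n,cv2.resize(im[y0:y1,x0:x1],None,fx=f,fy=f,interpolation=cv2.INTER_CUBIC))
z(t,145,100,345,240,4,'pics/tz.png');z(s,220,110,370,222,5,'pics/sz.png')
E
```

```text
(no output)
```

View pics/tz.png

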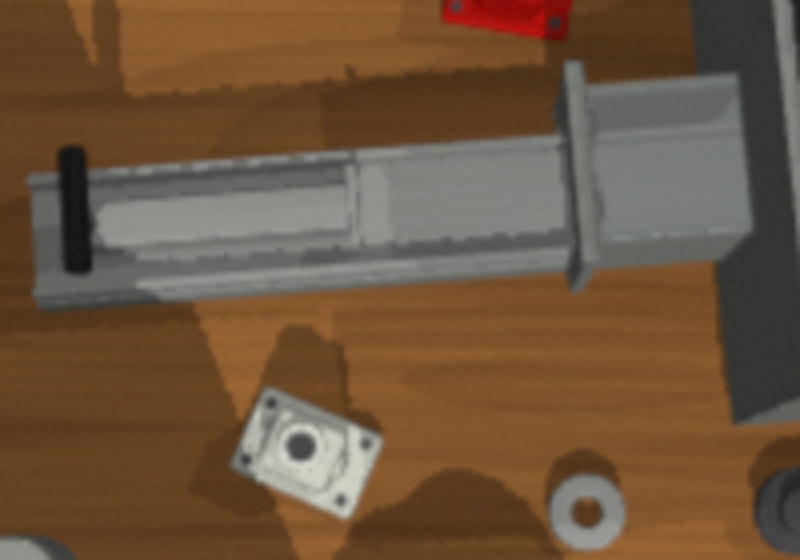

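View pics/sz.png

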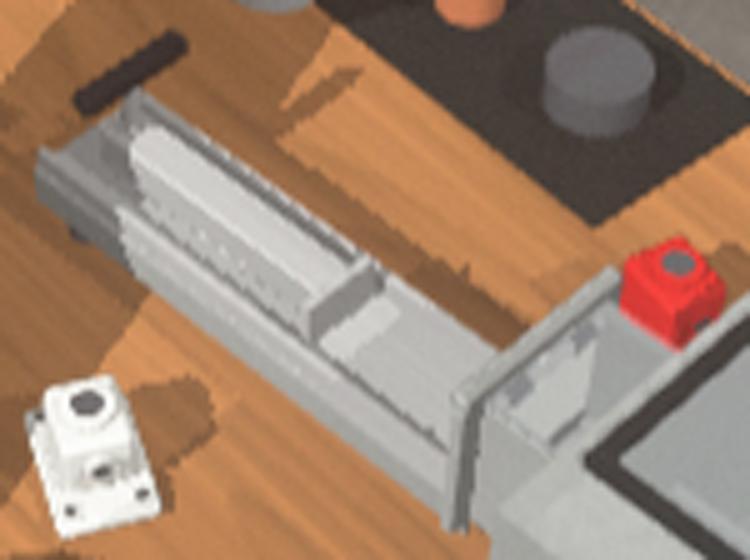

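```bash
cat > fit.py <<'E'
from h import *
from scipy.optimize import least_squares
T=lambda x,y:(145+(x+.5)/4-.5,100+(y+.5)/4-.5)
S=lambda x,y:(220+(x+.5)/5-.5,110+(y+.5)/5-.5)
print("handle ends",tri(S(180,42),T(72,152)),tri(S(82,103),T(78,270)))
print("plate ends",back("top",T(352,152),79),back("top",T(354,245),79))
print("port",tri(S(88,403),T(302,447)),back("top",T(302,447),62))
for c in[(265,388),(383,437),(347,520),(232,467)]:print("cor",back("top",T(*c),12))
def W(p,L):
    c,s=np.cos(p[2]),np.sin(p[2]);L=np.atleast_2d(L);return np.c_[p[0]+c*L[:,0]-s*L[:,1],p[1]+s*L[:,0]+c*L[:,1],L[:,2]]
if __name__=="__main__":
    obs=[]
    def res(p):
        y=325-p[3];h=40
        L=[[h,y,125],[-h,y,125],[27,150-p[3],79],[-27,150-p[3],79],[49,-100,147],[-49,-100,147]]
        a=proj("top",W(p,L))-[T(72,152),T(78,270),T(351,152),T(355,243),T(740,75),T(752,230)]
        b=proj("side",W(p,L[:4]))-[S(180,42),S(82,103),S(380,265),S(313,327)]
        return np.r_[a.ravel(),b.ravel()]
    r=least_squares(res,[700,-80,0,10],x_scale=[100,100,.1,10],loss='soft_l1')
    print("dryer",r.x,np.degrees(r.x[2]));print(res(r.x).reshape(-1,2).round(1))
    def resh(p):
        L=[[31,45,12],[31,-45,12],[-31,-45,12],[-31,45,12],[0,0,62]]
        a=proj("top",W(p,L))-[T(265,388),T(383,437),T(347,520),T(232,467),T(302,447)]
        b=proj("side",W(p,[[0,0,62],[-31,45,0],[-31,-45,0]]))[:1]-[S(88,403)]
        return np.r_[a.ravel(),b.ravel()]
    k=least_squares(resh,[550,70,-.3],x_scale=[100,100,.1])
    print("housing",k.x,np.degrees(k.x[2]));print(resh(k.x).reshape(-1,2).round(1))
    p=r.x;np.save("dryer.npy",p);np.save("hous.npy",k.x)
    ims={n:cv2.imread(f"pics/{n}0.png") for n in("top","side")}
    segs=[([s*35,360,57],[s*35,0,57]) for s in(1,-1)]+[([-35,360,57],[35,360,57]),([-49,0,147],[-49,-100,147]),([49,0,147],[49,-100,147]),([-49,-100,147],[49,-100,147]),
     ([-160,-100,256],[160,-100,256]),([-160,-420,256],[160,-420,256]),([-160,-100,256],[-160,-420,256]),([160,-100,256],[160,-420,256]),
     ([40,325-p[3],125],[-40,325-p[3],125]),([27,150-p[3],79],[-27,150-p[3],79])]
    hs=[([31,45,12],[31,-45,12]),([31,-45,12],[-31,-45,12]),([-31,-45,12],[-31,45,12]),([-31,45,12],[31,45,12]),([22,25,56],[22,-25,56]),([-22,25,56],[-22,-25,56]),([22,25,56],[-22,25,56]),([22,-25,56],[-22,-25,56])]
    for n in ims:
        im=cv2.resize(ims[n],None,fx=4,fy=4,interpolation=cv2.INTER_CUBIC)
        for q,ss in((p,segs),(k.x,hs)):
            for s in ss:
                a=((proj(n,W(q,s))+.5)*4-.5).round().astype(int);cv2.line(im,a[0].tolist(),a[1].tolist(),(0,255,0),1)
        a=im[380:980,560:1360] if n=="top" else im[420:1020,850:1650]
        cv2.imwrite(f"pics/ov_{n}.png",a)
        cv2.imwrite(f"pics/ovs_{n}.png",cv2.resize(im,(800,600),interpolation=cv2.INTER_AREA))
E
python3 fit.py
```

```text
handle ends [606.64943527 244.68357754 122.70320262] [529.97180428 238.43130324 125.591826  ]
plate ends [617.68816762  71.89416215  79.        ] [555.87277507  69.62014812  79.        ]
port [425.916379   101.70090588  61.29192838] [424.94067585 102.22208771  62.        ]
cor [468.3649356 132.0547234  12.       ]
cor [435.59796388  50.68956641  12.        ]
cor [378.8173778   74.38621073  12.        ]
cor [413.97068077 153.3946994   12.        ]
dryer [ 5.95622195e+02 -7.31560748e+01  8.38352968e-02  9.24881659e+00] 4.803408682206649
[[ 0.2 -1.8]
 [ 0.3  0.1]
 [ 1.2  2.6]
 [ 1.6  0.1]
 [-0.4 -0.3]
 [ 0.4 -0.1]
 [ 0.1 -0.9]
 [-0.3  0.3]
 [-1.2 -1.5]
 [-1.  -3.9]]
housing [ 4.24680895e+02  1.02290964e+02 -3.95798029e-01] -22.67755659092519
[[ 0.1 -0.8]
 [ 0.7 -0.1]
 [ 0.6  0. ]
 [-0.9  0.2]
 [-0.   0.1]
 [-0.8 -0. ]]
```

View pics/ov_top.png

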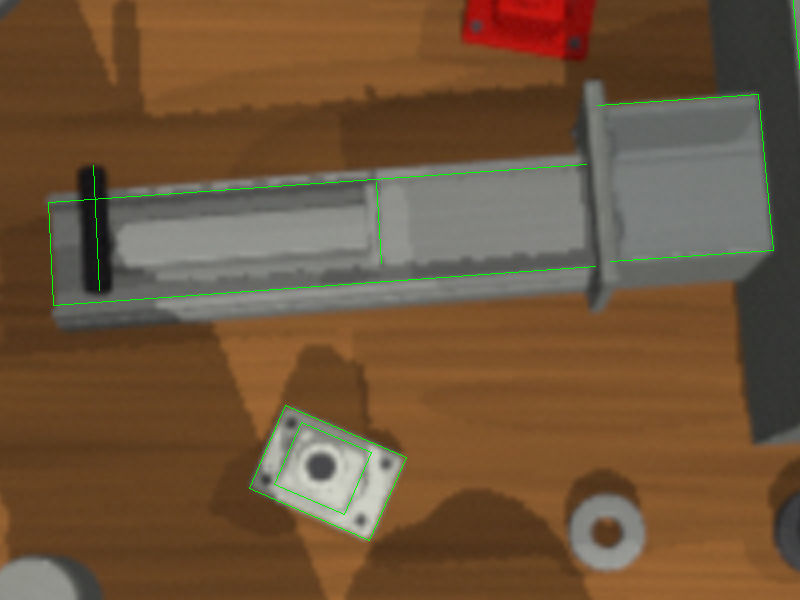

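View pics/ov_side.png

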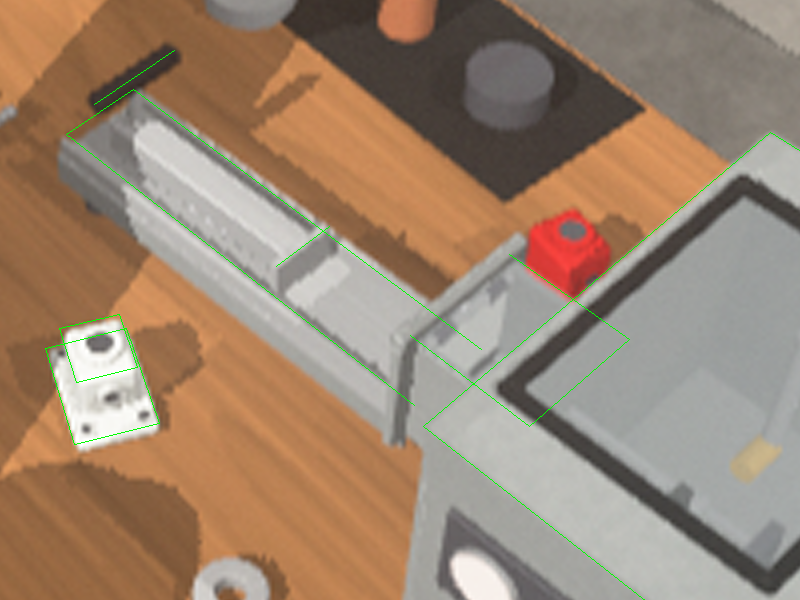

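View pics/ovs_top.png

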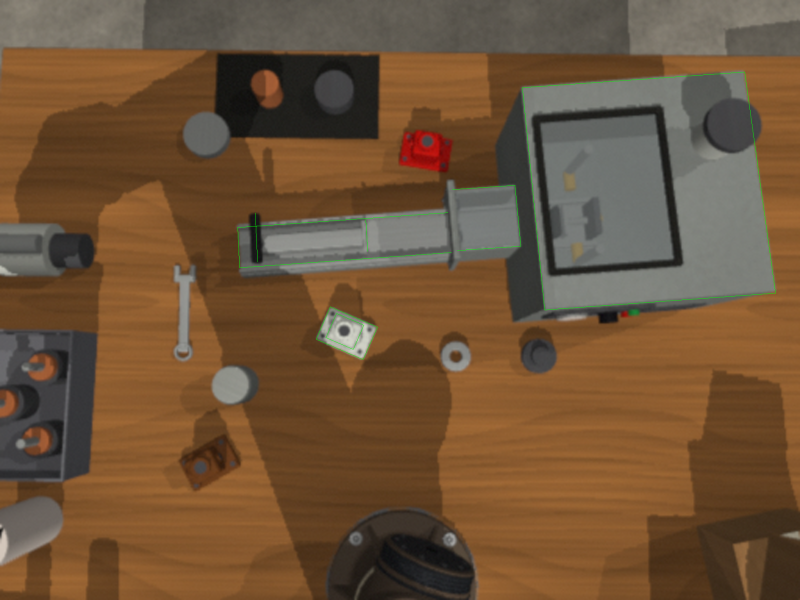

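```bash
python3 - <<'E'
from h import *
p=np.load("dryer.npy");im=cv2.imread("pics/top0.png")
c,s=np.cos(p[2]),np.sin(p[2]);n=400;N=150
rows=[]
# rectify plane z=57: local y 360..0 horizontally, x 70..-70 vertically, 2px/mm... 
ys=np.linspace(370,-20,780);xs=np.linspace(70,-70,560)
for z,nm in((57,'a'),(79,'p')):
    X,Y=np.meshgrid(xs,ys,indexing='ij')
    P=np.c_[(p[0]+c*X-s*Y).ravel(),(p[1]+s*X+c*Y).ravel(),np.full(X.size,z)]
    uv=proj("top",P).astype(np.float32)
    r=cv2.remap(im,uv[:,0].reshape(X.shape),uv[:,1].reshape(X.shape),cv2.INTER_LINEAR)
    for x in(35,-35,27,-27,0):
        i=int((70-x)*4);cv2.line(r,(0,i),(12,i),(0,255,0),1);cv2.putText(r,str(x),(14,i+4),0,.35,(0,255,0),1)
    cv2.imwrite(f"pics/rect_{nm}.png",r)
    g=cv2.cvtColor(r,cv2.COLOR_BGR2GRAY).astype(float)
    if nm=='a':
        for lo,hi in((300,360),(260,200),(170,220),(100,140),(20,80)):
            a,b=sorted([int((370-lo)*2),int((370-hi)*2)])
            m=g[:,a:b].mean(1);print(lo,hi,[(round(xs[i],0),int(m[i])) for i in range(60,500,8)])
E
```

```text
300 360 [(np.float64(55.0), 60), (np.float64(53.0), 58), (np.float64(51.0), 56), (np.float64(49.0), 56), (np.float64(47.0), 55), (np.float64(45.0), 55), (np.float64(43.0), 56), (np.float64(41.0), 65), (np.float64(39.0), 74), (np.float64(37.0), 76), (np.float64(35.0), 72), (np.float64(33.0), 63), (np.float64(31.0), 59), (np.float64(29.0), 63), (np.float64(27.0), 70), (np.float64(25.0), 73), (np.float64(23.0), 75), (np.float64(21.0), 75), (np.float64(19.0), 76), (np.float64(17.0), 78), (np.float64(15.0), 81), (np.float64(13.0), 83), (np.float64(11.0), 84), (np.float64(9.0), 85), (np.float64(7.0), 84), (np.float64(5.0), 82), (np.float64(3.0), 80), (np.float64(1.0), 80), (np.float64(-1.0), 80), (np.float64(-3.0), 80), (np.float64(-5.0), 80), (np.float64(-7.0), 80), (np.float64(-9.0), 78), (np.float64(-11.0), 73), (np.float64(-13.0), 67), (np.float64(-15.0), 62), (np.float64(-17.0), 61), (np.float64(-19.0), 64), (np.float64(-21.0), 65), (np.float64(-23.0), 67), (np.float64(-25.0), 69), (np.float64(-27.0), 78), (np.float64(-29.0), 87), (np.float64(-31.0), 95), (np.float64(-33.0), 99), (np.
[... 5099 characters left out ...]
0), 131), (np.float64(-1.0), 132), (np.float64(-3.0), 131), (np.float64(-5.0), 130), (np.float64(-7.0), 130), (np.float64(-9.0), 131), (np.float64(-11.0), 132), (np.float64(-13.0), 132), (np.float64(-15.0), 131), (np.float64(-17.0), 131), (np.float64(-19.0), 131), (np.float64(-21.0), 127), (np.float64(-23.0), 115), (np.float64(-25.0), 101), (np.float64(-27.0), 92), (np.float64(-29.0), 89), (np.float64(-31.0), 89), (np.float64(-33.0), 96), (np.float64(-35.0), 110), (np.float64(-37.0), 123), (np.float64(-39.0), 126), (np.float64(-41.0), 123), (np.float64(-43.0), 122), (np.float64(-45.0), 123), (np.float64(-47.0), 116), (np.float64(-49.0), 105), (np.float64(-51.0), 97), (np.float64(-53.0), 91)]
```

View pics/rect_a.png

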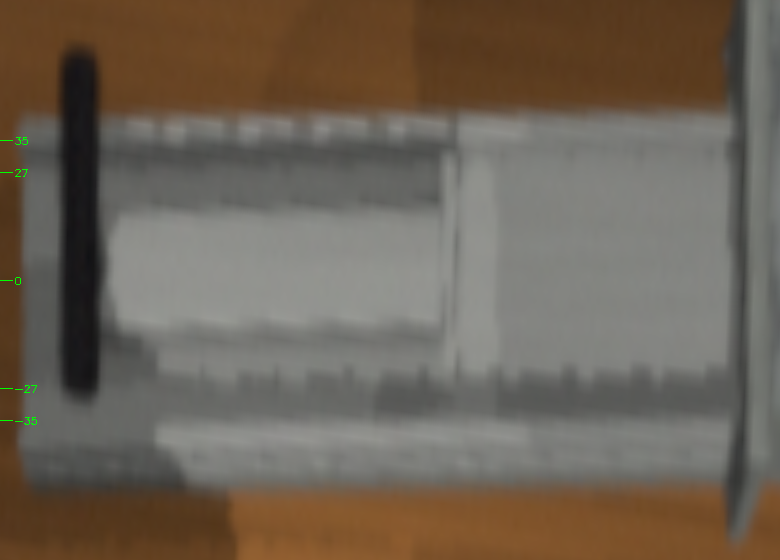

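Checks: the fitted cabinet, tray, handle and housing overlays agree with the pictures, and the tray guides come out at about ±35 mm. Next I'll move above the housing.

carry_out:
  increments:
    - {"translation":[0.0287,-0.0507,0],"turn":-8.5,"hand":0}
    - {"translation":[0.0543,-0.0935,0],"turn":-17,"hand":0}
    - {"translation":[0.079,-0.136,0],"turn":-25.5,"hand":0}
    - {"translation":[0.103,-0.179,0],"turn":-34,"hand":0}
    - {"translation":[0.128,-0.222,0],"turn":-42.5,"hand":0}
    - {"translation":[0.152,-0.265,0],"turn":-51,"hand":0}
    - {"translation":[0.177,-0.308,0],"turn":-59.5,"hand":0}
    - {"translation":[0.201,-0.351,0],"turn":-68,"hand":0}
    - {"translation":[0.226,-0.395,0],"turn":-76.5,"hand":0}
    - {"translation":[0.25,-0.438,0],"turn":-85,"hand":0}

```text
t: 1.1
tool_pos: [385.9, 173.6, 181.9]
tcp_rot: [[0.14, 0.99, 0.0], [0.99, -0.14, 0.0], [0.0, 0.0, -1.0]]
contact_force: [0.0, 0.8, 0.0]
finger_gap: 95.2
```

carry_out:
  increments:
    - {"translation":[0.021,-0.039,0],"turn":-8.5,"hand":0}
    - {"translation":[0.0372,-0.0694,-0.02],"turn":-15,"hand":0}
    - {"translation":[0.0372,-0.0694,-0.06],"turn":-15,"hand":0}
    - {"translation":[0.0372,-0.0694,-0.06],"turn":-15,"hand":0}
    - {"translation":[0.0372,-0.0694,-0.06],"turn":-15,"hand":0}

```text
t: 1.6
tool_pos: [422.2, 106.3, 122.1]
tcp_rot: [[0.386, 0.923, -0.002], [0.923, -0.386, -0.0], [-0.001, -0.002, -1.0]]
contact_force: [-0.1, 0.4, 0.1]
finger_gap: 95.1
```

```bash
python3 - <<'E'
from h import *
s=observe();print(s['t'],s['tool_pos'],s['tcp_rot'].round(4),s['qpos'])
for n in("side","top"):
    im=viewer.snapshot(n);im=im[60:240,120:360] if n=="side" else im[130:310,110:350]
    cv2.imwrite(f"pics/{n}1.png",cv2.resize(im,None,fx=3,fy=3,interpolation=cv2.INTER_CUBIC))
E
```

```text
1.6 [422.1982304  106.30184925 122.13905057] [[ 3.855e-01  9.227e-01 -1.800e-03]
 [ 9.227e-01 -3.855e-01 -2.000e-04]
 [-8.000e-04 -1.600e-03 -1.000e+00]] [5.42615270e+00 1.78670696e+01 1.18769216e+02 3.51005303e-04
 4.34665956e+01 2.81011682e+01]
```

View pics/side1.png

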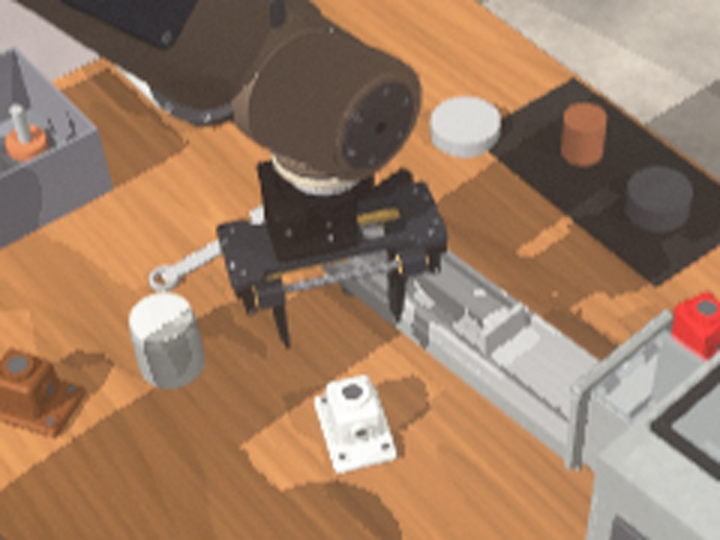

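View pics/top1.png

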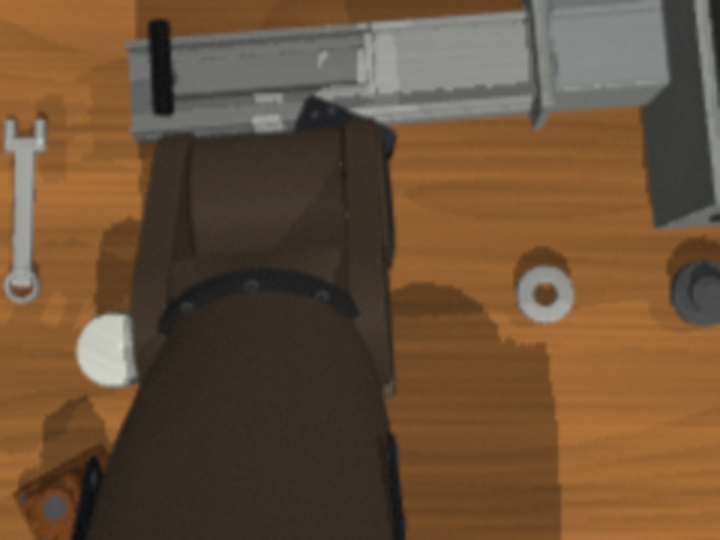

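```bash
python3 - <<'E'
from h import *
s=observe();print(s['t'],s['tool_pos'],s['finger_gap'])
P=s['tool_pos'];y=s['tcp_rot'][:,1]
uv=proj("side",[P,P+47*y,P-47*y]);print(uv,(uv-[120,60])*3)
E
```

```text
1.7 [422.92839781 106.74509481 123.18335872] 94.91639031810698
[[233.63953683 175.56949619]
 [250.40366669 171.65505455]
 [216.67756493 179.53013415]] [[340.91861048 346.70848856]
 [391.21100006 334.96516364]
 [290.0326948  358.59040245]]
```

carry_out:
  increments:
    - {"translation":[0.002,-0.004,-0.02],"turn":0,"hand":0}
    - {"translation":[0.002,-0.004,-0.04],"turn":0,"hand":0}
    - {"translation":[0.002,-0.004,-0.045],"turn":0,"hand":0}
    - {"translation":[0.002,-0.004,-0.045],"turn":0,"hand":0}
    - {"translation":[0.002,-0.004,-0.045],"turn":0,"hand":0}

```text
t: 2.2
tool_pos: [425.0, 102.5, 78.0]
tcp_rot: [[0.385, 0.923, 0.002], [0.923, -0.385, 0.0], [0.001, 0.001, -1.0]]
contact_force: [-0.4, -0.2, 0.4]
finger_gap: 95.4
```

```bash
python3 - <<'E'
from h import *
s=observe();print(s['t'],s['tool_pos'],s['qpos'])
im=viewer.snapshot("side")
s=observe();print(s['t'],s['tool_pos'])
P=s['tool_pos'];y=s['tcp_rot'][:,1]
uv=proj("side",[P,P+47*y,P-47*y]);print(((uv-[190,120]+.5)*6-.5).round())
cv2.imwrite("pics/side2.png",cv2.resize(im[120:220,190:310],None,fx=6,fy=6,interpolation=cv2.INTER_CUBIC))
E
```

```text
2.2 [425.04518149 102.48946685  77.95077243] [ 4.88986263e+00  2.23577817e+01  1.21347585e+02 -4.67281323e-03
  3.62055511e+01  2.75539712e+01]
2.25 [425.05187337 102.40710579  77.94071762]
[[280. 402.]
 [377. 379.]
 [181. 425.]]
```

View pics/side2.png

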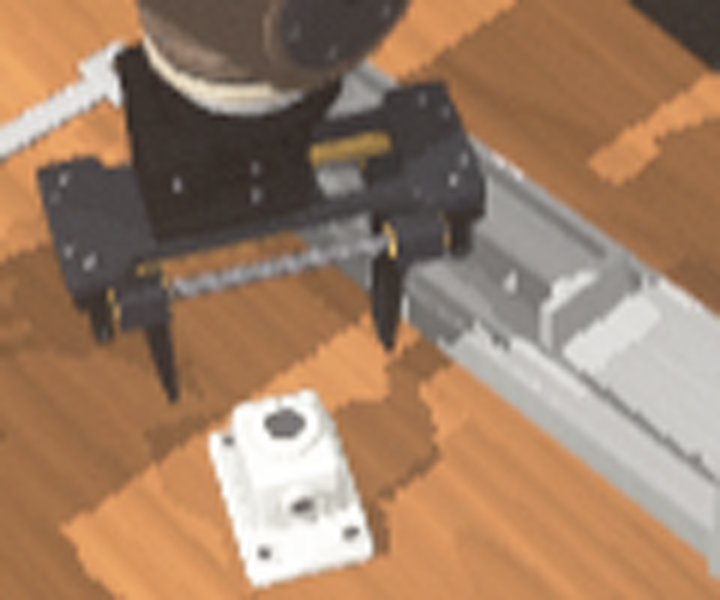

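carry_out:
  increments:
    - {"translation":[0,0,-0.02],"turn":0,"hand":0}
    - {"translation":[0,0,-0.04],"turn":0,"hand":0}
    - {"translation":[0,0,-0.05],"turn":0,"hand":0}
    - {"translation":[0,0,-0.05],"turn":0,"hand":0}

```text
t: 2.65
tool_pos: [424.3, 102.1, 26.5]
tcp_rot: [[0.386, 0.923, -0.001], [0.923, -0.386, -0.0], [-0.001, -0.001, -1.0]]
contact_force: [0.5, 0.6, -0.3]
finger_gap: 95.0
```

```bash
python3 - <<'E'
from h import *
im=viewer.snapshot("side")
s=observe();print(s['t'],s['tool_pos'],s['contact_force'])
P=s['tool_pos'];y=s['tcp_rot'][:,1]
uv=proj("side",[P,P+51*y,P-51*y]);print(((uv-[190,120]+.5)*6-.5).round())
cv2.imwrite("pics/side3.png",cv2.resize(im[120:220,190:310],None,fx=6,fy=6,interpolation=cv2.INTER_CUBIC))
K,R,t,_=cam("side");print(-R.T@t, R[1])
print(proj("top",[[0,0,0],[0,0,100],[0,0,250]]),proj("side",[[0,0,0],[0,0,100]]))
E
```

```text
2.7 [424.59012983 102.14341125  27.08442249] [-0.03518799  0.38985967  0.89092299]
[[285. 469.]
 [388. 444.]
 [181. 494.]]
[ -25.16798273 -589.90897712 1114.41924912] [-0.50269173 -0.60764591 -0.61487192]
[[257.38508579 373.67437148]
 [258.10050105 387.2469954 ]
 [259.49017384 413.61141244]] [[125.2846923  317.69008993]
 [114.85406524 300.09153426]]
```

View pics/side3.png

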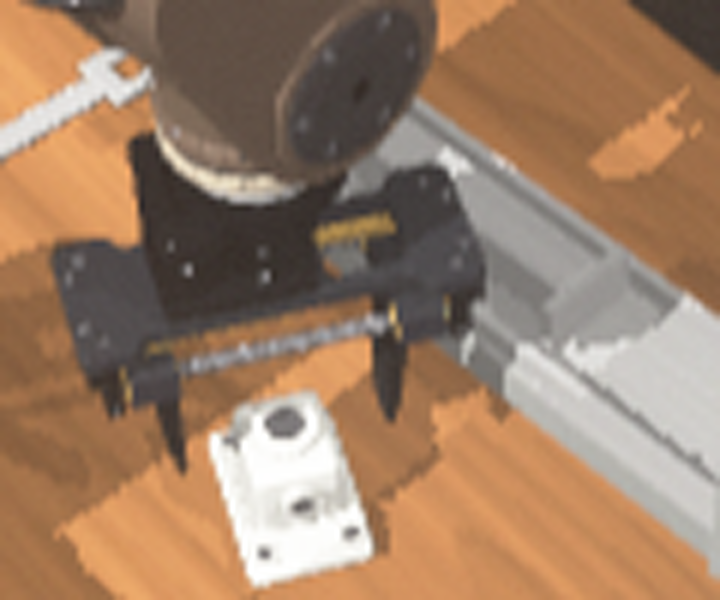

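```bash
python3 - <<'E'
from h import *
s=observe()
P=s['tool_pos'];R=s['tcp_rot']
for L in ([37.5,90,-78],[37.5,-90,-78],[-37.5,90,-78],[-37.5,-90,-78],[0,90,-78],[0,-90,-78]):
    uv=proj("side",P+R@L);print(L,((uv-[190,120]+.5)*6-.5).round())
im=viewer.snapshot("top");cv2.imwrite("pics/top3.png",cv2.resize(im[130:250,150:310],None,fx=5,fy=5,interpolation=cv2.INTER_CUBIC))
for L in ([37.5,90,-78],[-37.5,90,-78],[-37.5,90,-100],[37.5,90,-100]):
    uv=proj("top",P+R@L);print(L,((uv-[150,130]+.5)*5-.5).round())
E
```

```text
[37.5, 90, -78] [[442. 262.]]
[37.5, -90, -78] [[ 65. 349.]]
[-37.5, 90, -78] [[489. 382.]]
[-37.5, -90, -78] [[ 99. 475.]]
[0, 90, -78] [[465. 321.]]
[0, -90, -78] [[ 82. 411.]]
[37.5, 90, -78] [[351. 212.]]
[-37.5, 90, -78] [[486. 270.]]
[-37.5, 90, -100] [[486. 264.]]
[37.5, 90, -100] [[347. 205.]]
```

View pics/top3.png

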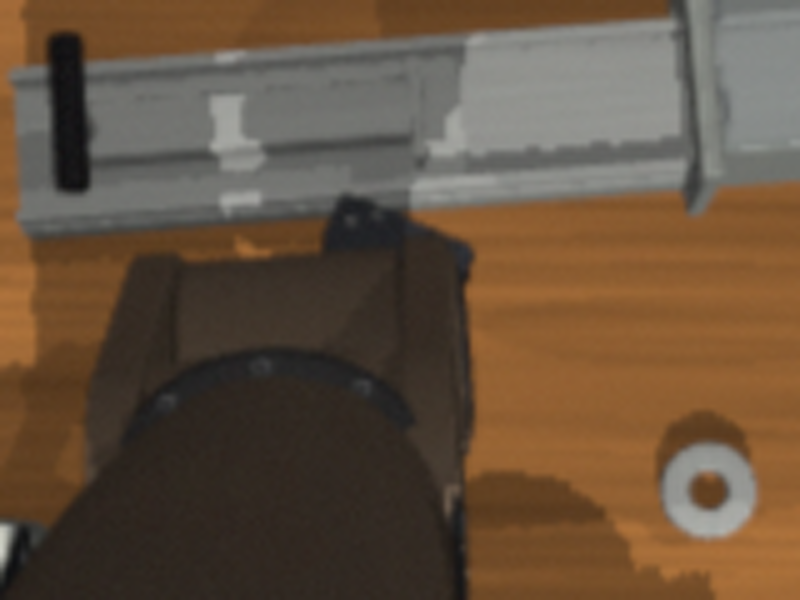

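carry_out:
  increments:
    - {"translation":[0,0,-0.012],"turn":0,"hand":0}
    - {"translation":[0,0,-0.021],"turn":0,"hand":0}
    - {"translation":[0,0,-0.024],"turn":0,"hand":0}
    - {"translation":[0,0,-0.024],"turn":0,"hand":0}

```text
t: 3.15
tool_pos: [424.5, 102.1, 2.8]
tcp_rot: [[0.386, 0.922, -0.0], [0.922, -0.386, -0.0], [-0.0, -0.0, -1.0]]
contact_force: [0.2, -0.1, 0.1]
finger_gap: 95.4
```

```bash
python3 - <<'E'
from h import *
im=viewer.snapshot("side")
s=observe();print(s['t'],s['tool_pos'],s['contact_force'])
P=s['tool_pos'];y=s['tcp_rot'][:,1]
uv=proj("side",[P,P+51*y,P-51*y]);print(((uv-[190,120]+.5)*6-.5).round())
cv2.imwrite("pics/side4.png",cv2.resize(im[120:220,190:310],None,fx=6,fy=6,interpolation=cv2.INTER_CUBIC))
E
```

```text
3.2 [424.61092283 102.11613037   3.0315087 ] [0.15967633 0.09220517 1.11240225]
[[288. 499.]
 [390. 474.]
 [185. 524.]]
```

View pics/side4.png

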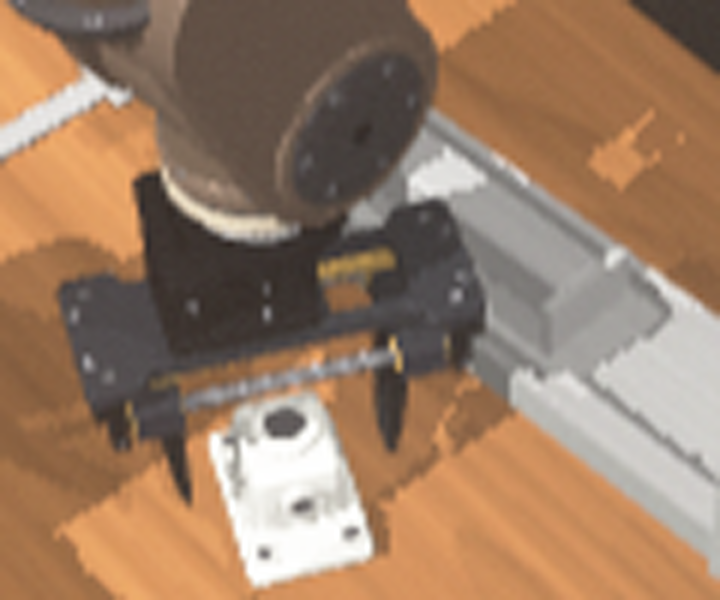

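carry_out:
  increments:
    - {"translation":[0,0,0.014],"turn":0,"hand":0}
    - {"translation":[0,0,0.014],"turn":0,"hand":1}
    - {"translation":[0,0,0.014],"turn":0,"hand":1}
    - {"translation":[0,0,0.014],"turn":0,"hand":1}
    - {"translation":[0,0,0.014],"turn":0,"hand":1}
    - {"translation":[0,0,0.014],"turn":0,"hand":1}
    - {"translation":[0,0,0.014],"turn":0,"hand":1}
    - {"translation":[0,0,0.014],"turn":0,"hand":1}

```text
t: 4.0
tool_pos: [424.7, 102.1, 16.8]
tcp_rot: [[0.386, 0.923, 0.0], [0.923, -0.386, -0.0], [0.0, 0.0, -1.0]]
contact_force: [1.7, -1.0, 1.2]
finger_gap: 44.3
```

```bash
python3 - <<'E'
from h import *
im=viewer.snapshot("side")
s=observe();print(s['t'],s['tool_pos'],s['contact_force'],s['finger_gap'])
cv2.imwrite("pics/side5.png",cv2.resize(im[120:220,190:310],None,fx=6,fy=6,interpolation=cv2.INTER_CUBIC))
E
```

```text
4.05 [424.8031842  102.09416065  16.8184887 ] [ 1.99758464  0.10378296 -0.75938631] 44.0712835379535
```

View pics/side5.png

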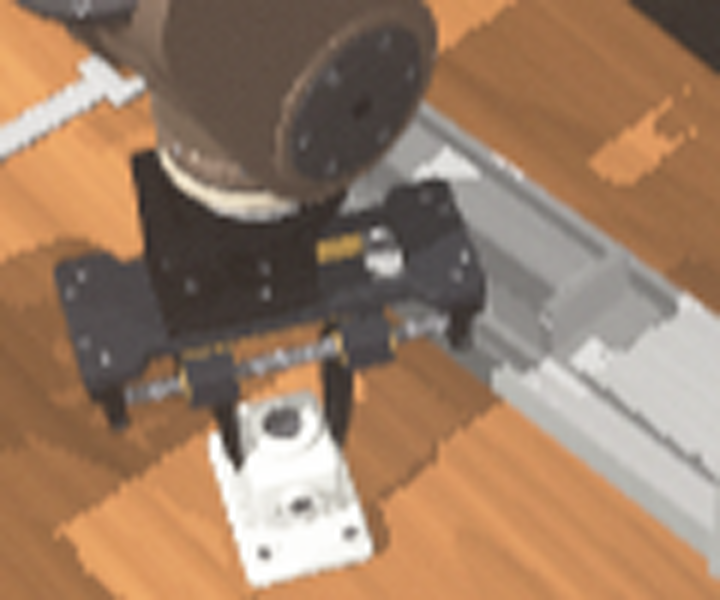

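carry_out:
  increments:
    - {"translation":[0,0,0.03],"turn":0,"hand":1}
    - {"translation":[0,0,0.065],"turn":0,"hand":1}
    - {"translation":[0,0,0.1],"turn":0,"hand":1}
    - {"translation":[0.03,-0.018,0.11],"turn":5,"hand":1}
    - {"translation":[0.062,-0.038,0.11],"turn":11,"hand":1}
    - {"translation":[0.095,-0.058,0.11],"turn":17,"hand":1}
    - {"translation":[0.13,-0.079,0.11],"turn":23,"hand":1}
    - {"translation":[0.155,-0.094,0.11],"turn":27.5,"hand":1}
    - {"translation":[0.1642,-0.0996,0.11],"turn":27.5,"hand":1}
    - {"translation":[0.1642,-0.0996,0.11],"turn":27.5,"hand":1}

```text
t: 5.05
tool_pos: [588.8, 2.0, 125.9]
tcp_rot: [[-0.081, 0.997, -0.001], [0.997, 0.081, 0.0], [0.0, -0.001, -1.0]]
contact_force: [0.0, 0.6, -3.3]
finger_gap: 43.7
```

carry_out:
  increments:
    - {"translation":[0,0,0],"turn":0,"hand":1}
    - {"translation":[0,0,0],"turn":0,"hand":1}

```text
t: 5.25
tool_pos: [587.6, 3.3, 126.8]
tcp_rot: [[-0.084, 0.997, -0.001], [0.997, 0.084, 0.0], [0.0, -0.001, -1.0]]
contact_force: [0.5, 0.8, -4.5]
finger_gap: 43.8
```

```bash
python3 - <<'E'
from h import *
im=viewer.snapshot("side")
s=observe();print(s['t'],s['tool_pos'],s['contact_force'],s['finger_gap'],s['tcp_rot'].round(4))
p=np.load("dryer.npy");c,q=np.cos(p[2]),np.sin(p[2]);d=s['tool_pos'][:2]-p[:2];print("local",c*d[0]+q*d[1],-q*d[0]+c*d[1],np.degrees(p[2]),np.degrees(np.arctan2(s['tcp_rot'][1,1],s['tcp_rot'][0,1])))
cv2.imwrite("pics/side6.png",cv2.resize(im[90:220,220:370],None,fx=5,fy=5,interpolation=cv2.INTER_CUBIC))
im=viewer.snapshot("top");cv2.imwrite("pics/top6.png",cv2.resize(im[100:240,145:345],None,fx=4,fy=4,interpolation=cv2.INTER_CUBIC))
E
```

```text
5.3 [587.85366842   3.24730293 127.00338437] [-0.08987664 -0.51209441 -2.66196389] 43.293332239525775 [[-8.380e-02  9.965e-01 -4.000e-04]
 [ 9.965e-01  8.380e-02  1.000e-04]
 [ 1.000e-04 -3.000e-04 -1.000e+00]]
local -1.3434434835610496 76.78555392355939 4.803408682206649 4.80727946015495
```

View pics/side6.png

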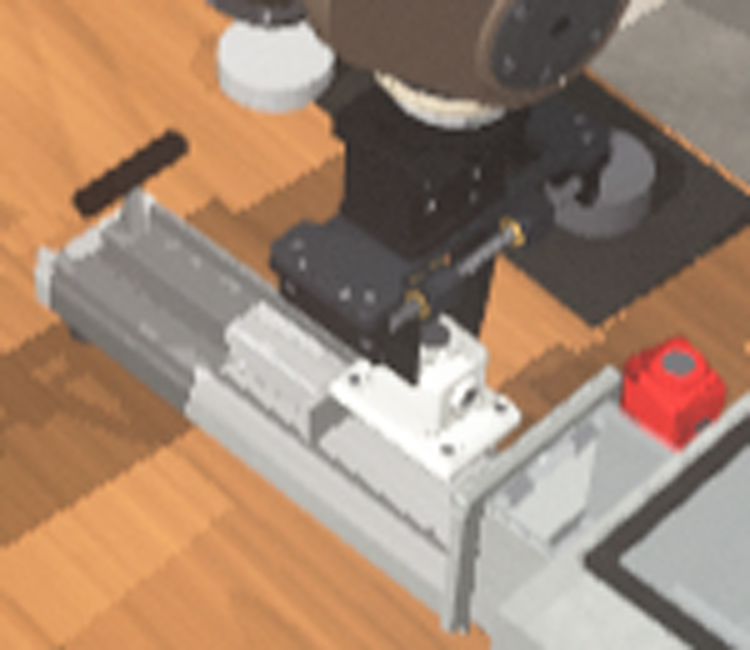

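View pics/top6.png

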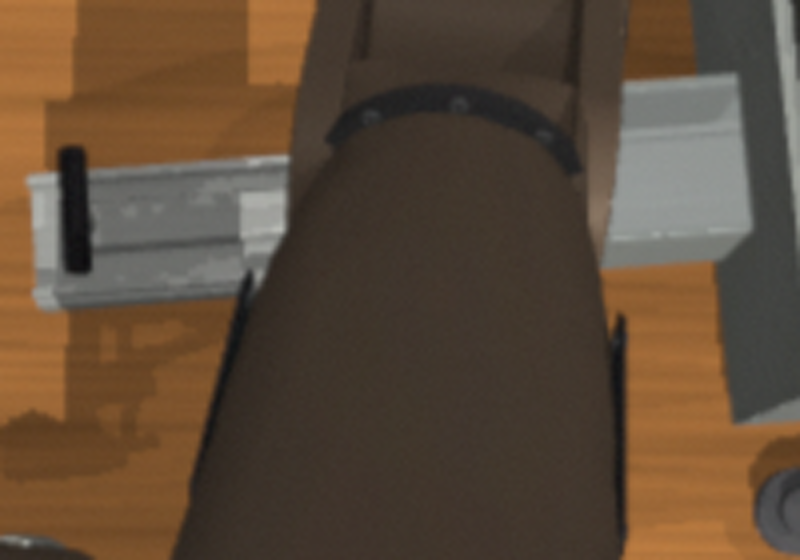

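```bash
python3 - <<'E'
from h import *
P=np.array([587.85,3.25,127-16.8]);a=np.radians(4.8);c,s=np.cos(a),np.sin(a)
Rz=np.array([[c,-s,0],[s,c,0],[0,0,1]])
for dy in (0,10):
  L=np.array([[-31,45,12],[-31,-45,12],[31,-45,12],[0,0,62.]])+[0,dy,0]
  print(((proj("side",P+L@Rz.T)-[220,90]+.5)*5-.5).round())
E
```

```text
[[327. 381.]
 [448. 472.]
 [526. 410.]
 [431. 334.]]
[[314. 371.]
 [434. 462.]
 [512. 400.]
 [418. 323.]]
```

carry_out:
  increments:
    - {"translation":[0.0008,0,-0.03],"turn":0,"hand":1}
    - {"translation":[0.0008,0,-0.045],"turn":0,"hand":1}
    - {"translation":[0.0008,0,-0.047],"turn":0,"hand":1}
    - {"translation":[0.0008,0,-0.047],"turn":0,"hand":1}

```text
t: 5.75
tool_pos: [589.4, 2.8, 80.1]
tcp_rot: [[-0.084, 0.996, -0.0], [0.996, 0.084, 0.0], [0.0, -0.0, -1.0]]
contact_force: [0.5, 0.2, -2.8]
finger_gap: 43.7
```

```bash
cat > chk.py <<'E'
from h import *
import sys
im=viewer.snapshot("side");s=observe();P=s['tool_pos']
p=np.load("dryer.npy");c,q=np.cos(p[2]),np.sin(p[2]);d=P[:2]-p[:2]
print(s['t'],P,"local",c*d[0]+q*d[1],-q*d[0]+c*d[1],s['contact_force'],s['finger_gap'])
cv2.imwrite(sys.argv[1],cv2.resize(im[110:220,240:350],None,fx=5,fy=5,interpolation=cv2.INTER_CUBIC))
a=np.radians(4.8);c,s=np.cos(a),np.sin(a);Rz=np.array([[c,-s,0],[s,c,0],[0,0,1]])
L=np.array([[-31,45,12],[-31,-45,12],[31,-45,12],[0,0,62.]])
f=lambda X:((proj("side",X)-[240,110]+.5)*5-.5).round()
print(f(P-[0,0,16.8]+L@Rz.T))
M=np.array([[-35,y,57] for y in(120,30)]+[[35,y,57] for y in(120,30)]);print(f(np.r_[p[:2],0]+M@Rz.T))
E
python3 chk.py pics/side7.png
```

```text
5.8 [589.83681942   2.68466675  80.65243695] local 0.5856289145918243 76.05883042264136 [ 0.28357898  0.28569276 -4.56962591] 43.568897386823195
[[229. 333.]
 [346. 424.]
 [422. 362.]
 [330. 289.]]
[[223. 360.]
 [340. 450.]
 [308. 294.]
 [424. 381.]]
```

View pics/side7.png

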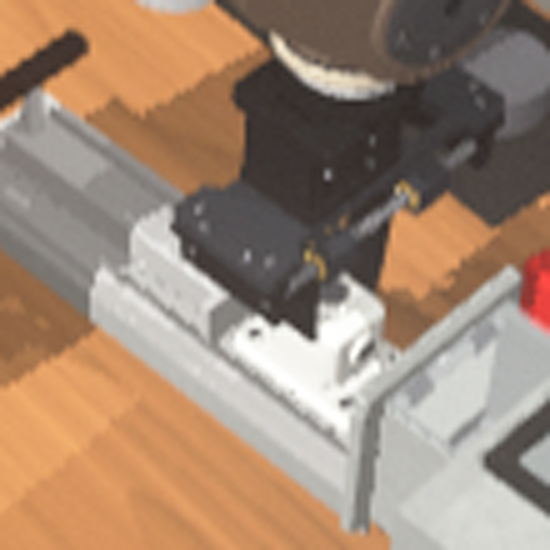

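carry_out:
  increments:
    - {"translation":[-0.0006,0,-0.006],"turn":0,"hand":1}
    - {"translation":[-0.0006,0,-0.012],"turn":0,"hand":1}
    - {"translation":[-0.0006,0,-0.016],"turn":0,"hand":1}
    - {"translation":[-0.0006,0,-0.016],"turn":0,"hand":1}

```text
t: 6.2
tool_pos: [588.6, 2.5, 63.2]
tcp_rot: [[-0.084, 0.997, -0.001], [0.997, 0.084, 0.0], [0.0, -0.001, -1.0]]
contact_force: [0.5, -0.8, -3.6]
finger_gap: 43.5
```

carry_out:
  increments:
    - {"translation":[0,0,-0.0015],"turn":0,"hand":1}
    - {"translation":[0,0,-0.0025],"turn":0,"hand":1}
    - {"translation":[0,0,-0.0025],"turn":0,"hand":1}

```text
t: 6.5
tool_pos: [589.1, 2.5, 61.8]
tcp_rot: [[-0.084, 0.997, 0.001], [0.997, 0.084, -0.0], [-0.0, 0.001, -1.0]]
contact_force: [-0.5, 0.4, 0.4]
finger_gap: 43.8
```

```bash
python3 chk.py pics/side8.png
```

```text
6.55 [589.14582815   2.48420883  61.79191904] local -0.11972127644049646 75.916938161427 [-1.210616   -0.60182364  1.83411757] 43.22042797953031
[[227. 355.]
 [343. 445.]
 [418. 384.]
 [327. 313.]]
[[223. 360.]
 [340. 450.]
 [308. 294.]
 [424. 381.]]
```

View pics/side8.png

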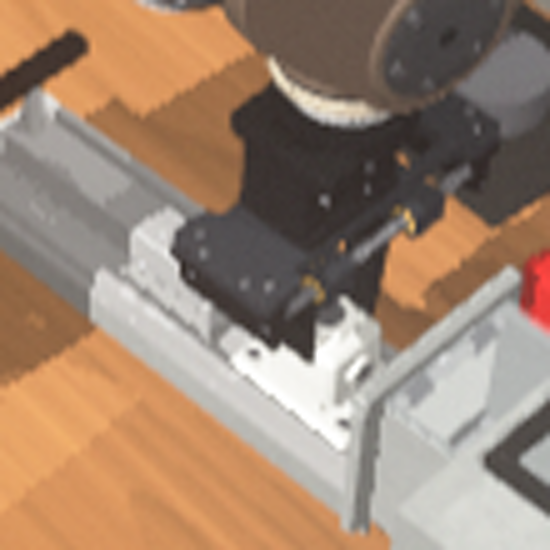

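carry_out:
  increments:
    - {"translation":[0,0,0],"turn":0,"hand":0}
    - {"translation":[0,0,0],"turn":0,"hand":0}
    - {"translation":[0,0,0],"turn":0,"hand":0}
    - {"translation":[0,0,0],"turn":0,"hand":0}
    - {"translation":[0,0,0],"turn":0,"hand":0}
    - {"translation":[0,0,0.03],"turn":0,"hand":0}
    - {"translation":[0,0,0.07],"turn":0,"hand":0}
    - {"translation":[0,0,0.11],"turn":0,"hand":0}
    - {"translation":[0,0,0.11],"turn":0,"hand":0}

```text
t: 7.45
tool_pos: [591.2, 2.4, 176.5]
tcp_rot: [[-0.084, 0.996, 0.008], [0.996, 0.084, -0.001], [-0.002, 0.008, -1.0]]
contact_force: [0.6, 0.4, 0.4]
finger_gap: 94.9
```

```bash
python3 chk.py pics/side9.png
```

```text
7.5 [589.95330255   2.42274219 173.69638816] local 0.6797701308649762 75.78807180506273 [ 0.53868879  1.05753919 -0.58272252] 95.32517241150576
[[233. 222.]
 [358. 314.]
 [438. 251.]
 [341. 172.]]
[[223. 360.]
 [340. 450.]
 [308. 294.]
 [424. 381.]]
```

View pics/side9.png

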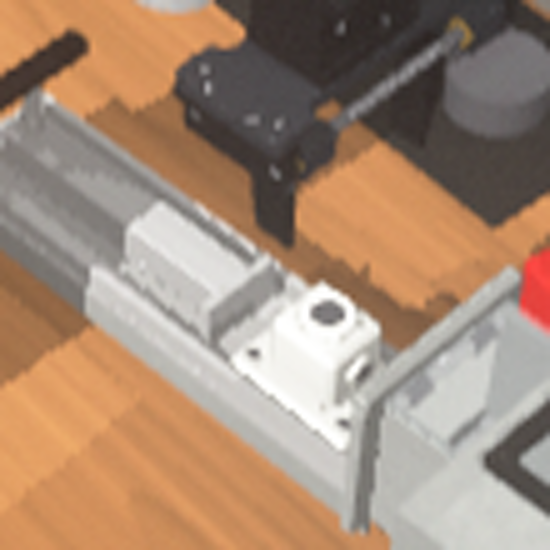

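carry_out:
  increments:
    - {"translation":[-0.002,0.022,0],"turn":8.4,"hand":0}
    - {"translation":[-0.004,0.044,0],"turn":16.8,"hand":0}
    - {"translation":[-0.006,0.066,0],"turn":25.2,"hand":0}
    - {"translation":[-0.008,0.088,0],"turn":33.6,"hand":0}
    - {"translation":[-0.01,0.11,0],"turn":42,"hand":0}
    - {"translation":[-0.012,0.132,0],"turn":50.4,"hand":0}
    - {"translation":[-0.014,0.154,0],"turn":58.8,"hand":0}
    - {"translation":[-0.016,0.176,0],"turn":67.2,"hand":0}
    - {"translation":[-0.018,0.198,0],"turn":75.6,"hand":0}
    - {"translation":[-0.0195,0.22,0],"turn":84,"hand":0}

```text
t: 8.5
tool_pos: [568.7, 223.3, 169.8]
tcp_rot: [[-1.0, 0.015, -0.002], [0.015, 1.0, -0.0], [0.002, -0.001, -1.0]]
contact_force: [0.5, -0.4, 0.6]
finger_gap: 95.0
```

carry_out:
  increments:
    - {"translation":[-0.001,0.019,0],"turn":6,"hand":0}
    - {"translation":[-0.001,0.019,0],"turn":6,"hand":0}
    - {"translation":[-0.001,0.019,0],"turn":6,"hand":0}

```text
t: 8.8
tool_pos: [568.0, 241.3, 170.1]
tcp_rot: [[-0.997, -0.082, -0.002], [-0.082, 0.997, -0.001], [0.002, -0.0, -1.0]]
contact_force: [-0.2, -0.8, 0.2]
finger_gap: 95.1
```

```bash
python3 - <<'E'
from h import *
im=viewer.snapshot("side");s=observe();P=s['tool_pos']
print(s['t'],P,np.degrees(np.arctan2(s['tcp_rot'][1,1],s['tcp_rot'][0,1])),s['qpos'].round(1))
cv2.imwrite("pics/side10.png",cv2.resize(im[70:220,200:360],None,fx=4,fy=4,interpolation=cv2.INTER_CUBIC))
im=viewer.snapshot("top")
cv2.imwrite("pics/top10.png",cv2.resize(im[100:240,145:345],None,fx=4,fy=4,interpolation=cv2.INTER_CUBIC))
E
```

```text
8.85 [568.15202584 240.89748071 170.44361456] 94.65833560116532 [ 16.8  28.2  91.2  -0.   60.7 -77.8]
```

View pics/side10.png

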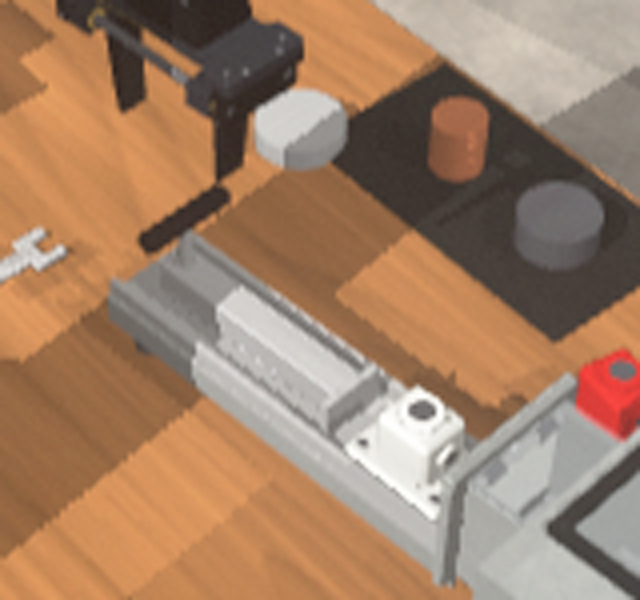

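View pics/top10.png

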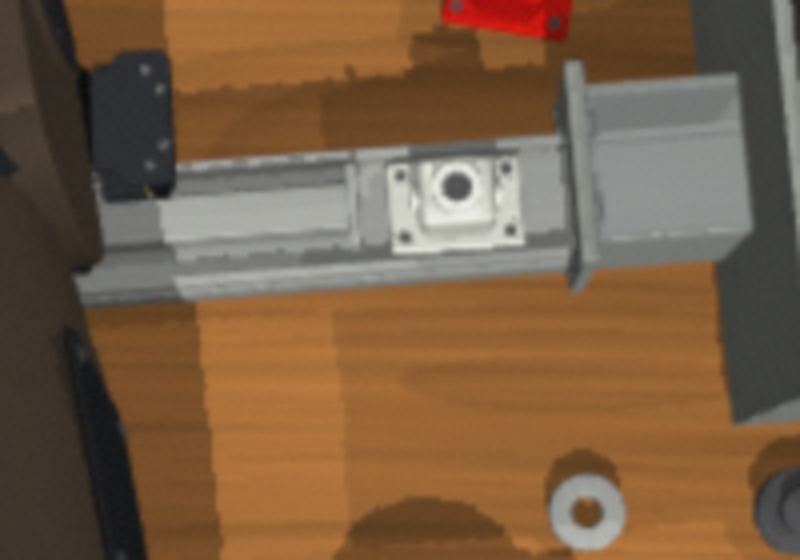

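carry_out:
  increments:
    - {"translation":[0,0.0005,-0.03],"turn":0,"hand":0}
    - {"translation":[0,0.0005,-0.055],"turn":0,"hand":0}
    - {"translation":[0,0.0005,-0.066],"turn":0,"hand":0}
    - {"translation":[0,0.0005,-0.066],"turn":0,"hand":0}
    - {"translation":[0,0.0005,-0.066],"turn":0,"hand":0}

```text
t: 9.4
tool_pos: [569.0, 241.8, 106.1]
tcp_rot: [[-0.997, -0.083, 0.001], [-0.083, 0.997, 0.0], [-0.001, 0.0, -1.0]]
contact_force: [-0.2, 0.7, 0.2]
finger_gap: 95.0
```

carry_out:
  increments:
    - {"translation":[0,0,0],"turn":0,"hand":1}
    - {"translation":[0,0,0],"turn":0,"hand":1}
    - {"translation":[0,0,0],"turn":0,"hand":1}
    - {"translation":[0,0,0],"turn":0,"hand":1}
    - {"translation":[0,0,0],"turn":0,"hand":1}
    - {"translation":[0,0,0],"turn":0,"hand":1}
    - {"translation":[0,0,0],"turn":0,"hand":1}
    - {"translation":[0,0,0],"turn":0,"hand":1}
    - {"translation":[0,0,0],"turn":0,"hand":1}

```text
t: 10.3
tool_pos: [568.4, 242.0, 105.3]
tcp_rot: [[-0.997, -0.084, -0.0], [-0.084, 0.997, 0.0], [0.0, 0.0, -1.0]]
contact_force: [-0.0, 0.8, 0.7]
finger_gap: 28.3
```

```bash
python3 - <<'E'
from h import *
im=viewer.snapshot("side");s=observe();P=s['tool_pos']
print(s['t'],P,s['contact_force'],s['finger_gap'])
cv2.imwrite("pics/side11.png",cv2.resize(im[70:220,200:360],None,fx=4,fy=4,interpolation=cv2.INTER_CUBIC))
E
```

```text
10.35 [568.44126679 242.00862767 105.33345785] [ 0.45517527  0.25877195 -0.26294033] 24.16484964179787
```

View pics/side11.png

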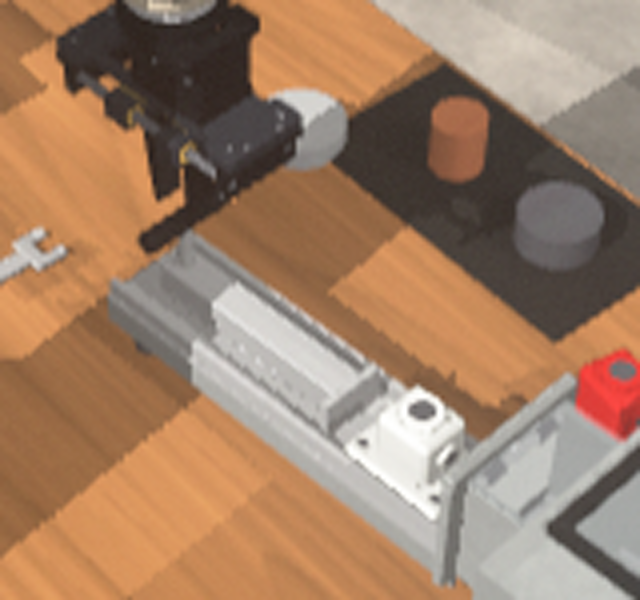

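carry_out:
  increments:
    - {"translation":[0,0,0],"turn":0,"hand":1}
    - {"translation":[0,0,0],"turn":0,"hand":1}
    - {"translation":[0,0,0],"turn":0,"hand":1}
    - {"translation":[0,0,0],"turn":0,"hand":1}

```text
t: 10.75
tool_pos: [568.5, 242.0, 105.4]
tcp_rot: [[-0.996, -0.084, 0.0], [-0.084, 0.996, 0.0], [-0.0, 0.0, -1.0]]
contact_force: [1.3, 0.2, 0.0]
finger_gap: 0.7
```

carry_out:
  increments:
    - {"translation":[0.0004,-0.005,0],"turn":0,"hand":1}
    - {"translation":[0.0008,-0.01,0],"turn":0,"hand":1}
    - {"translation":[0.0013,-0.015,0],"turn":0,"hand":1}
    - {"translation":[0.0017,-0.02,0],"turn":0,"hand":1}
    - {"translation":[0.0021,-0.025,0],"turn":0,"hand":1}
    - {"translation":[0.0025,-0.03,0],"turn":0,"hand":1}
    - {"translation":[0.0029,-0.035,0],"turn":0,"hand":1}
    - {"translation":[0.0034,-0.04,0],"turn":0,"hand":1}

```text
t: 11.55
tool_pos: [571.9, 201.6, 105.4]
tcp_rot: [[-0.997, -0.084, 0.0], [-0.084, 0.997, 0.0], [-0.0, 0.0, -1.0]]
contact_force: [0.4, 0.6, -1.0]
finger_gap: 1.0
```

```bash
cat > lk.py <<'E'
from h import *
import sys
k=sys.argv[1]
s=observe();P=s['tool_pos'];print(s['t'],P,s['contact_force'],s['finger_gap'])
im=viewer.snapshot("side");cv2.imwrite(f"pics/side{k}.png",cv2.resize(im[70:220,230:390],None,fx=4,fy=4,interpolation=cv2.INTER_CUBIC))
if len(sys.argv)>2:
    im=viewer.snapshot("top");cv2.imwrite(f"pics/top{k}.png",cv2.resize(im[70:220,220:420],None,fx=4,fy=4,interpolation=cv2.INTER_CUBIC))
E
python3 lk.py 12
```

```text
11.55 [571.90251681 201.56302465 105.36213104] [ 0.41176424  0.57160064 -1.0143087 ] 1.0146603680818147
```

View pics/side12.png

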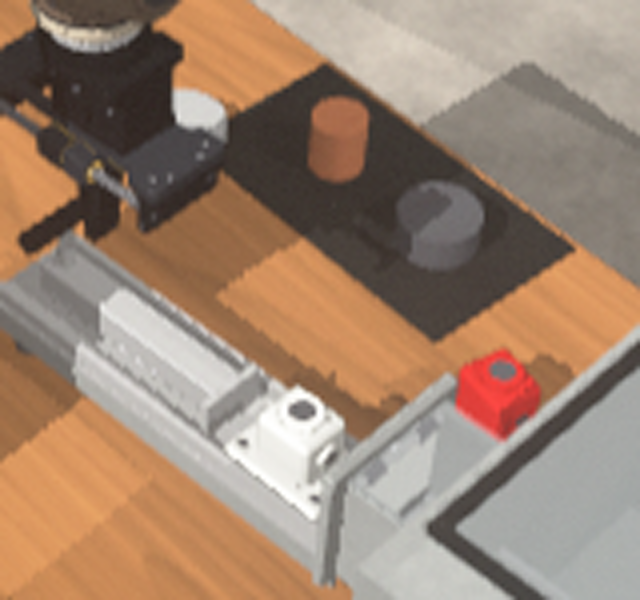

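```bash
python3 - <<'E'
from h import *
z=lambda u,o,f:((u-o+.5)*f-.5).round()
print("now tcp",z(proj("side",[[571.9,201.6,105.4],[571.9,201.6,135]]),[230,70],4))
p=np.load("dryer.npy");c,s=np.cos(p[2]),np.sin(p[2])
for q in(9,49):
  print(q,z(proj("side",[[p[0]+c*x-s*(325-q),p[1]+s*x+c*(325-q),125] for x in(40,0,-40)]),[230,70],4), "plate",z(proj("side",[[p[0]+c*x-s*(150-q),p[1]+s*x+c*(150-q),79] for x in(27,-27)]),[230,70],4))
im=viewer.snapshot("side");cv2.imwrite("pics/s13.png",cv2.resize(im[70:150,210:310],None,fx=7,fy=7,interpolation=cv2.INTER_CUBIC))
im=viewer.snapshot("top");cv2.imwrite("pics/t13.png",cv2.resize(im[100:240,145:345],None,fx=4,fy=4,interpolation=cv2.INTER_CUBIC))
E
```

```text
now tcp [[102. 263.]
 [101. 235.]]
9 [[104. 190.]
 [ 65. 216.]
 [ 24. 243.]] plate [[259. 366.]
 [206. 406.]]
49 [[141. 217.]
 [102. 244.]
 [ 61. 272.]] plate [[300. 396.]
 [247. 437.]]
```

View pics/s13.png

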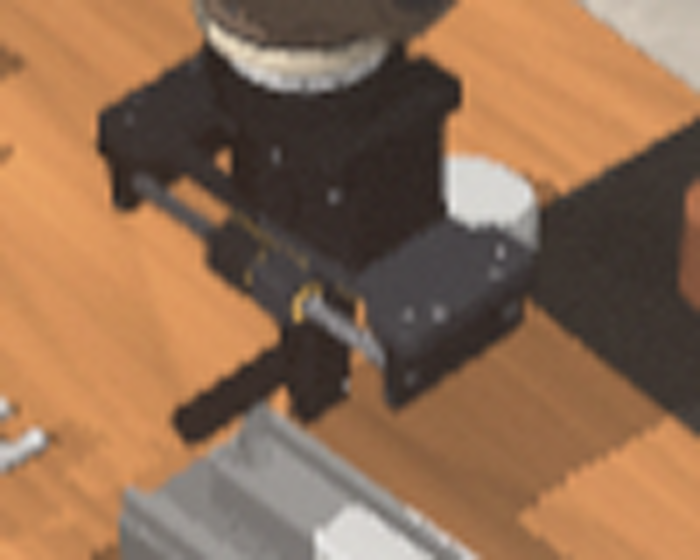

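View pics/t13.png

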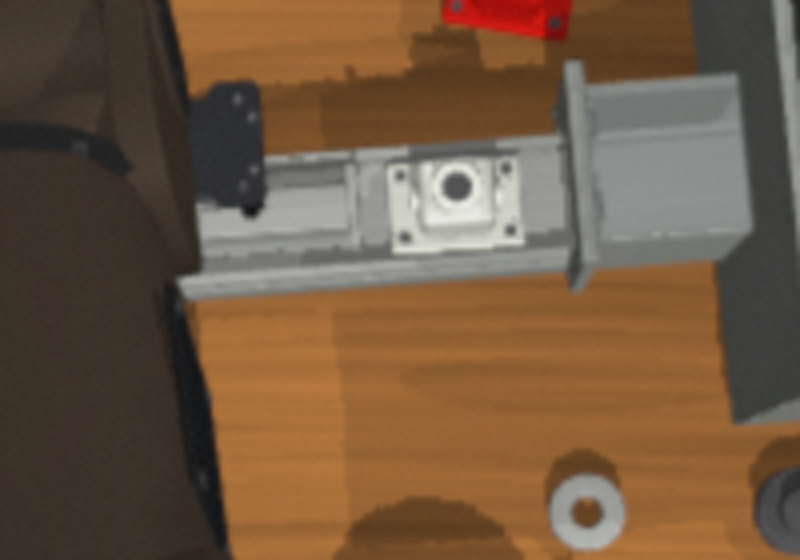

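```bash
python3 - <<'E'
from h import *
S=lambda x,y:(210+(x+.5)/7-.5,70+(y+.5)/7-.5);T=lambda x,y:(145+(x+.5)/4-.5,100+(y+.5)/4-.5)
for a,b in(((438,314),(250,178)),((407,316),(237,195)),((499,252),(238,98)),((515,270),(252,117))):
    X=tri(S(*a),T(*b));print(X, proj("side",X)-S(*a))
s=observe();print(s['tool_pos'],s['qpos'])
E
```

```text
[562.48767887 117.09895322 254.72851003] [[-1.09380375  0.19270874]]
[553.10599673 123.95627982 254.43600563] [[-1.12008477  0.18790895]]
[603.72421949 126.4901803  255.59917638] [[-0.06970573  0.014674  ]]
[597.3989942  115.70530265 256.79196397] [[-1.52153292  0.29210296]]
[571.94592417 201.68227406 105.3850925 ] [ 1.31833449e+01  3.14199646e+01  9.66582883e+01  5.85500178e-03
  5.19176936e+01 -8.15833384e+01]
```

```bash
python3 - <<'E'
from h import *
k=np.load("hous.npy");c,s=np.cos(k[2]),np.sin(k[2])
for x in(-27,27):
  for z in(0,12,17,30,45,56):
    X=[k[0]+c*x,k[1]+s*x,z];print(x,z,((proj("side",X)-[190,120]+.5)*6-.5).round())
E
```

```text
-27 0 [[234. 515.]]
-27 12 [[232. 501.]]
-27 17 [[231. 494.]]
-27 30 [[230. 478.]]
-27 45 [[227. 459.]]
-27 56 [[226. 445.]]
27 0 [[342. 489.]]
27 12 [[341. 474.]]
27 17 [[341. 468.]]
27 30 [[340. 452.]]
27 45 [[338. 433.]]
27 56 [[337. 418.]]
```

The picture (tips about 30 mm above the nominal TCP in s13) and the empty closure agree. The fingers passed above the bar, so the real finger ends are about 30 mm higher than reported. The ram has not moved. I'll go back and grip lower.

carry_out:
  increments:
    - {"translation":[0,0,0.02],"turn":0,"hand":1}
    - {"translation":[-0.001,0.01,0.04],"turn":0,"hand":0}
    - {"translation":[-0.002,0.03,0.04],"turn":0,"hand":0}
    - {"translation":[-0.0034,0.04,0.04],"turn":0,"hand":0}
    - {"translation":[-0.0034,0.04,0.04],"turn":0,"hand":0}
    - {"translation":[-0.0034,0.04,0.04],"turn":0,"hand":0}
    - {"translation":[-0.0034,0.04,0.02],"turn":0,"hand":0}
    - {"translation":[-0.0034,0.04,0.0],"turn":0,"hand":0}
    - {"translation":[-0.0034,0.04,0.0],"turn":0,"hand":0}

```text
t: 12.6
tool_pos: [567.2, 240.9, 102.8]
tcp_rot: [[-0.997, -0.083, -0.004], [-0.083, 0.997, -0.001], [0.005, -0.001, -1.0]]
contact_force: [0.6, 0.2, 0.3]
finger_gap: 58.9
```

carry_out:
  increments:
    - {"translation":[0,0,-0.01],"turn":0,"hand":0}
    - {"translation":[0,0,-0.02],"turn":0,"hand":0}
    - {"translation":[0,0,-0.027],"turn":0,"hand":0}
    - {"translation":[0,0,-0.027],"turn":0,"hand":0}

```text
t: 13.0
tool_pos: [568.1, 241.8, 77.4]
tcp_rot: [[-0.997, -0.084, -0.001], [-0.084, 0.997, -0.0], [0.001, -0.0, -1.0]]
contact_force: [-0.1, 0.3, 0.7]
finger_gap: 90.9
```

```bash
python3 - <<'E'
from h import *
s=observe();print(s['t'],s['tool_pos'],s['contact_force'],s['finger_gap'])
im=viewer.snapshot("side");cv2.imwrite("pics/s14.png",cv2.resize(im[70:150,190:290],None,fx=7,fy=7,interpolation=cv2.INTER_CUBIC))
E
```

```text
13.0 [568.0801909  241.8161089   77.44264324] [-0.12992478  0.26148655  0.6986375 ] 90.8509378109071
```

View pics/s14.png

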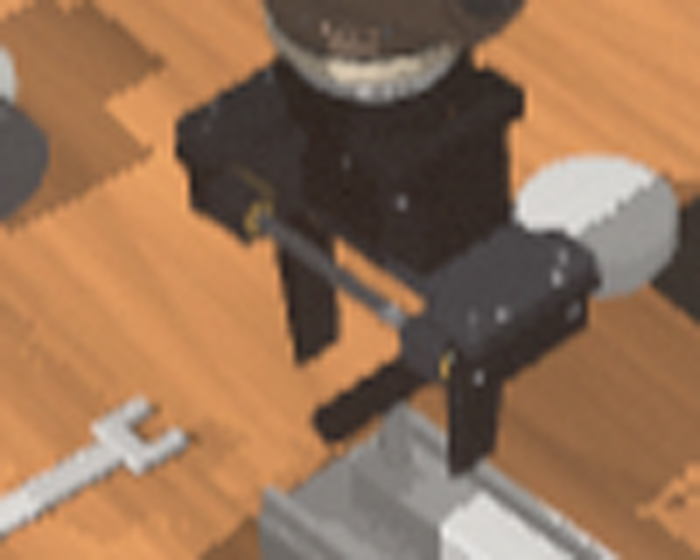

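carry_out:
  increments:
    - {"translation":[0,0,0],"turn":0,"hand":1}
    - {"translation":[0,0,0],"turn":0,"hand":1}
    - {"translation":[0,0,0],"turn":0,"hand":1}
    - {"translation":[0,0,0],"turn":0,"hand":1}
    - {"translation":[0,0,0],"turn":0,"hand":1}
    - {"translation":[0,0,0],"turn":0,"hand":1}
    - {"translation":[0,0,0],"turn":0,"hand":1}
    - {"translation":[0,0,0],"turn":0,"hand":1}
    - {"translation":[0,0,0],"turn":0,"hand":1}
    - {"translation":[0,0,0],"turn":0,"hand":1}

```text
t: 14.05
tool_pos: [568.5, 242.0, 78.4]
tcp_rot: [[-0.997, -0.084, 0.0], [-0.084, 0.997, 0.0], [-0.0, 0.0, -1.0]]
contact_force: [0.8, -0.4, -0.1]
finger_gap: 20.1
```

carry_out:
  increments:
    - {"translation":[0,0,0],"turn":0,"hand":1}
    - {"translation":[0,0,0],"turn":0,"hand":1}
    - {"translation":[0,0,0],"turn":0,"hand":1}

```text
t: 14.35
tool_pos: [568.5, 241.9, 78.4]
tcp_rot: [[-0.996, -0.084, -0.0], [-0.084, 0.996, -0.0], [0.0, -0.0, -1.0]]
contact_force: [0.1, -0.8, -0.2]
finger_gap: 17.4
```

```bash
python3 - <<'E'
from h import *
s=observe();print(s['t'],s['tool_pos'],s['contact_force'],s['finger_gap'])
E
```

```text
14.35 [568.46484665 241.93694406  78.35802911] [ 0.13394562 -0.80039514 -0.23372805] 17.388693828302483
```

carry_out:
  increments:
    - {"translation":[0.0004,-0.005,0],"turn":0,"hand":1}
    - {"translation":[0.0008,-0.01,0],"turn":0,"hand":1}
    - {"translation":[0.0013,-0.015,0],"turn":0,"hand":1}
    - {"translation":[0.0017,-0.02,0],"turn":0,"hand":1}
    - {"translation":[0.0021,-0.025,0],"turn":0,"hand":1}
    - {"translation":[0.0025,-0.03,0],"turn":0,"hand":1}
    - {"translation":[0.0029,-0.035,0],"turn":0,"hand":1}
    - {"translation":[0.0034,-0.04,0],"turn":0,"hand":1}

```text
t: 15.15
tool_pos: [572.0, 201.7, 78.4]
tcp_rot: [[-0.997, -0.084, 0.0], [-0.084, 0.997, 0.0], [-0.0, 0.0, -1.0]]
contact_force: [1.6, 3.6, -1.7]
finger_gap: 17.3
```

```bash
python3 lk.py 15 1
```

```text
15.15 [572.04807097 201.67458492  78.38880378] [ 1.64416491  3.63994455 -1.67264923] 17.26923982780236
```

View pics/side15.png

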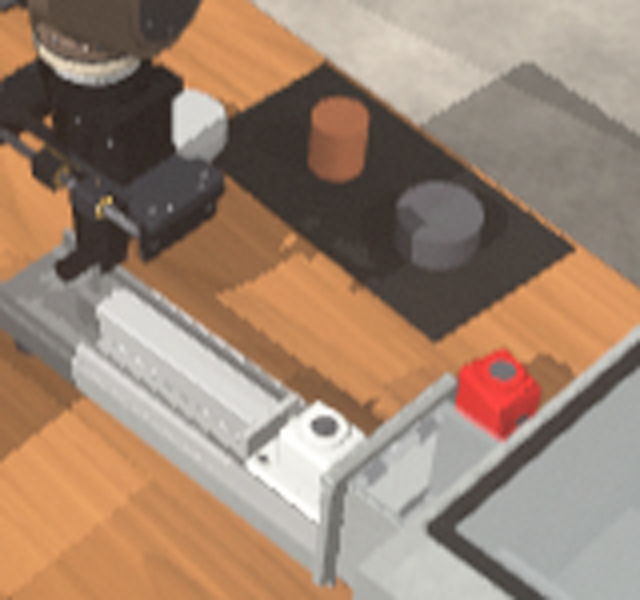

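View pics/top15.png

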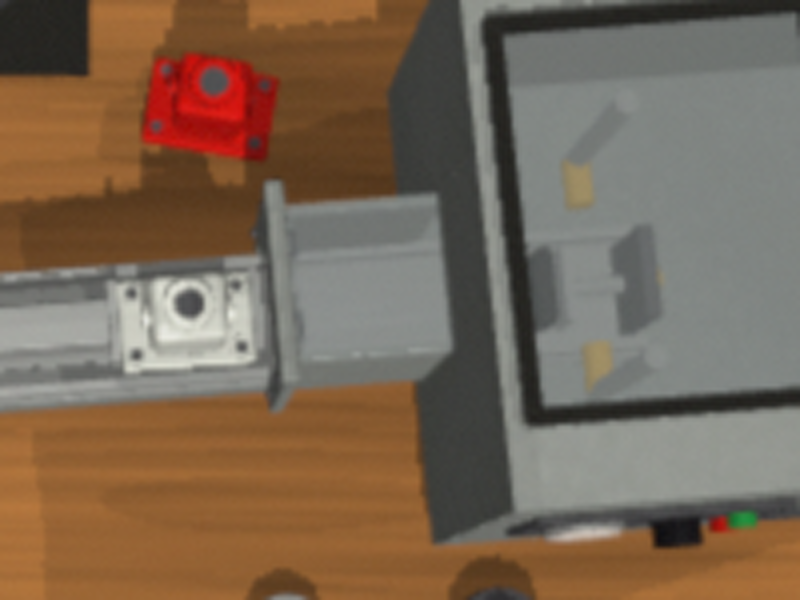

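carry_out:
  increments:
    - {"translation":[0.0007,-0.008,0],"turn":0,"hand":1}
    - {"translation":[0.0013,-0.016,0],"turn":0,"hand":1}
    - {"translation":[0.002,-0.024,0],"turn":0,"hand":1}
    - {"translation":[0.0027,-0.032,0],"turn":0,"hand":1}
    - {"translation":[0.0034,-0.04,0],"turn":0,"hand":1}
    - {"translation":[0.004,-0.048,0],"turn":0,"hand":1}
    - {"translation":[0.0047,-0.056,0],"turn":0,"hand":1}
    - {"translation":[0.0054,-0.064,0],"turn":0,"hand":1}
    - {"translation":[0.006,-0.072,0],"turn":0,"hand":1}
    - {"translation":[0.0067,-0.08,0],"turn":0,"hand":1}

```text
t: 16.25
tool_pos: [579.2, 122.4, 78.4]
tcp_rot: [[-0.997, -0.084, 0.001], [-0.084, 0.997, 0.001], [-0.002, 0.001, -1.0]]
contact_force: [4.7, 8.2, -4.5]
finger_gap: 17.2
```

carry_out:
  increments:
    - {"translation":[0.0007,-0.008,0],"turn":0,"hand":1}
    - {"translation":[0.0013,-0.016,0],"turn":0,"hand":1}
    - {"translation":[0.002,-0.024,0],"turn":0,"hand":1}
    - {"translation":[0.0027,-0.032,0],"turn":0,"hand":1}
    - {"translation":[0.0034,-0.04,0],"turn":0,"hand":1}
    - {"translation":[0.004,-0.048,0],"turn":0,"hand":1}
    - {"translation":[0.0047,-0.056,0],"turn":0,"hand":1}
    - {"translation":[0.0054,-0.064,0],"turn":0,"hand":1}
    - {"translation":[0.006,-0.071,0],"turn":0,"hand":1}
    - {"translation":[0.0064,-0.077,0],"turn":0,"hand":1}

```text
t: 17.25
tool_pos: [586.1, 45.1, 78.4]
tcp_rot: [[-0.997, -0.083, 0.002], [-0.083, 0.997, 0.001], [-0.002, 0.0, -1.0]]
contact_force: [7.6, 5.8, -5.6]
finger_gap: 17.2
```

```bash
python3 lk.py 16 1
```

```text
17.25 [586.07789581  45.10596797  78.42076233] [ 7.56484065  5.7631977  -5.58299026] 17.209477797753934
```

View pics/top16.png

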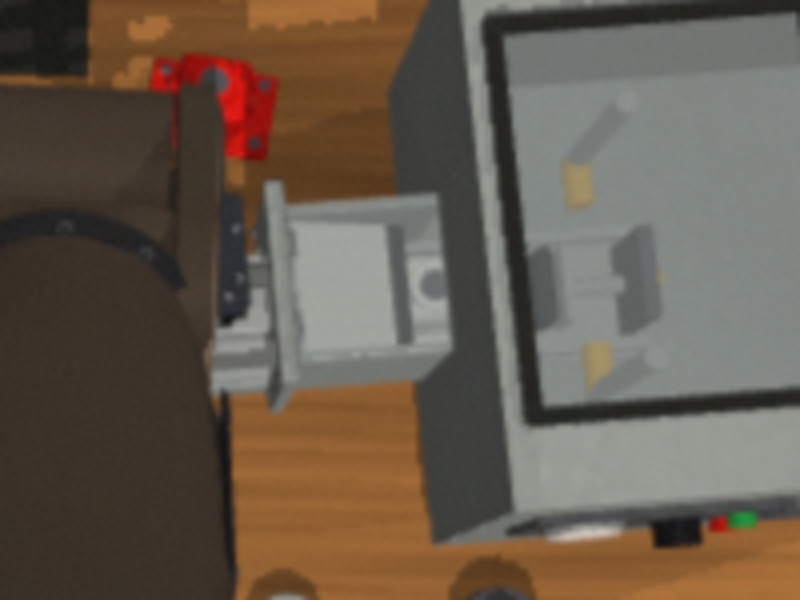

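View pics/side16.png

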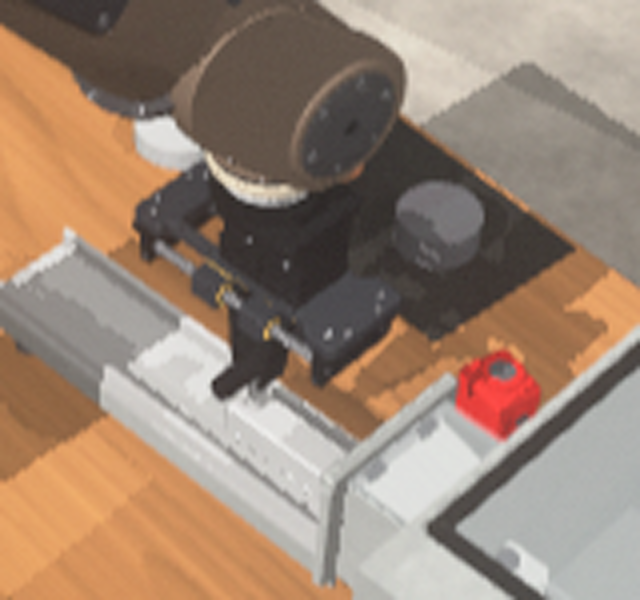

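carry_out:
  increments:
    - {"translation":[0.0008,-0.002,0],"turn":0,"hand":1}
    - {"translation":[0.001,-0.004,0],"turn":0,"hand":1}
    - {"translation":[0.0012,-0.006,0],"turn":0,"hand":1}
    - {"translation":[0.0014,-0.008,0],"turn":0,"hand":1}

```text
t: 17.75
tool_pos: [586.7, 37.5, 78.4]
tcp_rot: [[-0.997, -0.083, 0.001], [-0.083, 0.997, 0.001], [-0.001, 0.001, -1.0]]
contact_force: [3.8, 10.5, -3.5]
finger_gap: 17.3
```

carry_out:
  increments:
    - {"translation":[0.0002,-0.001,0],"turn":0,"hand":1}
    - {"translation":[0.0004,-0.002,0],"turn":0,"hand":1}
    - {"translation":[0.0006,-0.003,0],"turn":0,"hand":1}
    - {"translation":[0.0008,-0.004,0],"turn":0,"hand":1}

```text
t: 18.15
tool_pos: [587.1, 33.5, 78.4]
tcp_rot: [[-0.997, -0.084, -0.0], [-0.084, 0.997, 0.001], [0.0, 0.001, -1.0]]
contact_force: [2.7, 5.5, -1.6]
finger_gap: 17.1
```

carry_out:
  increments:
    - {"translation":[0.0001,-0.001,0],"turn":0,"hand":1}
    - {"translation":[0.0003,-0.002,0],"turn":0,"hand":1}
    - {"translation":[0.0005,-0.003,0],"turn":0,"hand":1}

```text
t: 18.45
tool_pos: [587.4, 30.5, 78.4]
tcp_rot: [[-0.996, -0.084, -0.001], [-0.084, 0.996, 0.001], [0.001, 0.001, -1.0]]
contact_force: [1.4, 5.6, -0.1]
finger_gap: 17.1
```

carry_out:
  increments:
    - {"translation":[0.0001,-0.001,0],"turn":0,"hand":1}
    - {"translation":[0.0002,-0.002,0],"turn":0,"hand":1}
    - {"translation":[0.0003,-0.003,0],"turn":0,"hand":1}

```text
t: 18.75
tool_pos: [587.6, 27.5, 78.4]
tcp_rot: [[-0.997, -0.084, -0.001], [-0.084, 0.997, 0.001], [0.001, 0.001, -1.0]]
contact_force: [1.5, 5.6, 0.4]
finger_gap: 17.3
```

carry_out:
  increments:
    - {"translation":[0.0001,-0.001,0],"turn":0,"hand":1}
    - {"translation":[0.0002,-0.002,0],"turn":0,"hand":1}
    - {"translation":[0.0003,-0.003,0],"turn":0,"hand":1}

```text
t: 19.05
tool_pos: [587.9, 24.5, 78.3]
tcp_rot: [[-0.996, -0.084, -0.001], [-0.084, 0.996, 0.001], [0.001, 0.001, -1.0]]
contact_force: [1.1, 6.8, -1.2]
finger_gap: 17.4
```

carry_out:
  increments:
    - {"translation":[0.0001,-0.001,0],"turn":0,"hand":1}
    - {"translation":[0.0002,-0.002,0],"turn":0,"hand":1}
    - {"translation":[0.0002,-0.002,0],"turn":0,"hand":1}

```text
t: 19.35
tool_pos: [588.0, 22.3, 78.3]
tcp_rot: [[-0.997, -0.084, -0.001], [-0.084, 0.997, 0.001], [0.001, 0.001, -1.0]]
contact_force: [1.5, 5.0, 0.1]
finger_gap: 17.5
```

carry_out:
  increments:
    - {"translation":[0.0001,-0.001,0],"turn":0,"hand":1}
    - {"translation":[0.0002,-0.002,0],"turn":0,"hand":1}
    - {"translation":[0.0003,-0.003,0],"turn":0,"hand":1}

```text
t: 19.65
tool_pos: [588.3, 19.4, 78.3]
tcp_rot: [[-0.996, -0.084, -0.001], [-0.084, 0.996, 0.001], [0.001, 0.001, -1.0]]
contact_force: [0.9, 5.3, -0.4]
finger_gap: 17.4
```

```bash
python3 lk.py 17 1
```

```text
19.65 [588.32603902  19.44725244  78.34985668] [ 0.8556358   5.25317066 -0.35231179] 17.37932619919237
```

View pics/top17.png

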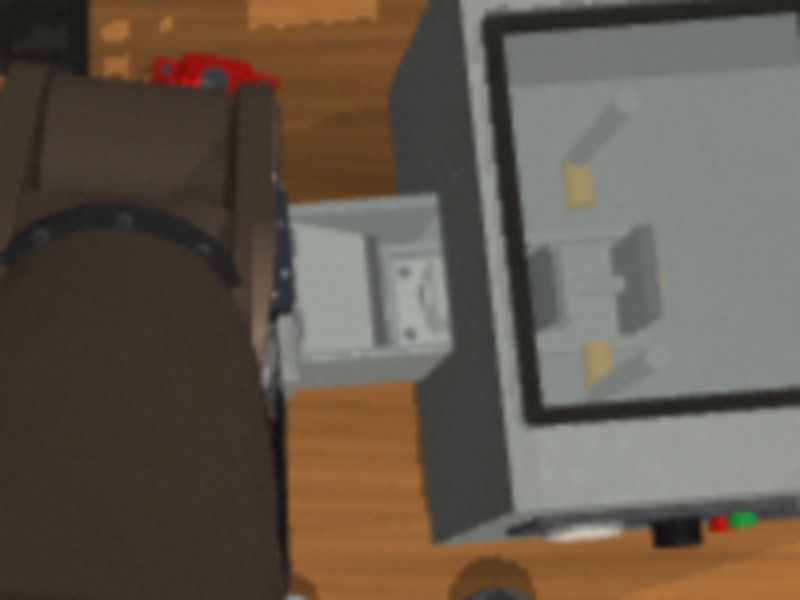

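carry_out:
  increments:
    - {"translation":[0.0001,-0.001,0],"turn":0,"hand":1}
    - {"translation":[0.0002,-0.002,0],"turn":0,"hand":1}
    - {"translation":[0.0003,-0.003,0],"turn":0,"hand":1}

```text
t: 20.05
tool_pos: [588.5, 17.1, 78.3]
tcp_rot: [[-0.997, -0.083, -0.001], [-0.083, 0.997, 0.002], [0.001, 0.002, -1.0]]
contact_force: [-0.3, 12.9, 0.5]
finger_gap: 17.5
```

carry_out:
  increments:
    - {"translation":[0,0,0],"turn":0,"hand":1}
    - {"translation":[0,0,0],"turn":0,"hand":1}

```text
t: 20.25
tool_pos: [588.6, 17.0, 78.4]
tcp_rot: [[-0.997, -0.083, -0.001], [-0.083, 0.997, 0.001], [0.001, 0.001, -1.0]]
contact_force: [0.6, 9.0, 0.0]
finger_gap: 17.1
```

carry_out:
  increments:
    - {"translation":[0.0001,-0.0005,0],"turn":0,"hand":1}
    - {"translation":[0.0001,-0.001,0],"turn":0,"hand":1}
    - {"translation":[0.0001,-0.001,0],"turn":0,"hand":1}

```text
t: 20.55
tool_pos: [588.6, 16.5, 78.3]
tcp_rot: [[-0.997, -0.083, -0.001], [-0.083, 0.997, 0.002], [0.001, 0.002, -1.0]]
contact_force: [-0.1, 13.8, -0.3]
finger_gap: 17.3
```

carry_out:
  increments:
    - {"translation":[0,0,0],"turn":0,"hand":1}
    - {"translation":[0,0,0],"turn":0,"hand":1}
    - {"translation":[0,0,0],"turn":0,"hand":1}

```text
t: 20.85
tool_pos: [588.6, 16.6, 78.4]
tcp_rot: [[-0.997, -0.083, -0.001], [-0.083, 0.997, 0.002], [0.001, 0.002, -1.0]]
contact_force: [0.0, 13.3, 0.9]
finger_gap: 16.9
```

```bash
python3 lk.py 18 1; python3 - <<'E'
from h import *
im=viewer.snapshot("side");cv2.imwrite("pics/s19.png",cv2.resize(im[140:250,310:470],None,fx=5,fy=5,interpolation=cv2.INTER_CUBIC))
p=np.load("dryer.npy");c,s=np.cos(p[2]),np.sin(p[2])
for x,y,z in((0,-240,105),(-30,-180,105),(30,-180,105),(0,-130,107),(0,-175,57)):
    X=[p[0]+c*x-s*y,p[1]+s*x+c*y,z];print((x,y,z),"side",((proj("side",X)-[310,140]+.5)*5).round(),"top",((proj("top",X)-[220,70]+.5)*4).round())
E
```

```text
20.85 [588.5842209   16.55618917  78.37554894] [ 0.03282689 13.34632976  0.9384064 ] 16.94001673067487
(0, -240, 105) side [[449. 517.]] top [[652. 272.]]
(-30, -180, 105) side [[313. 479.]] top [[563. 325.]]
(30, -180, 105) side [[387. 409.]] top [[553. 233.]]
(0, -130, 107) side [[273. 383.]] top [[481. 284.]]
(0, -175, 57) side [[326. 489.]] top [[532. 297.]]
```

View pics/s19.png

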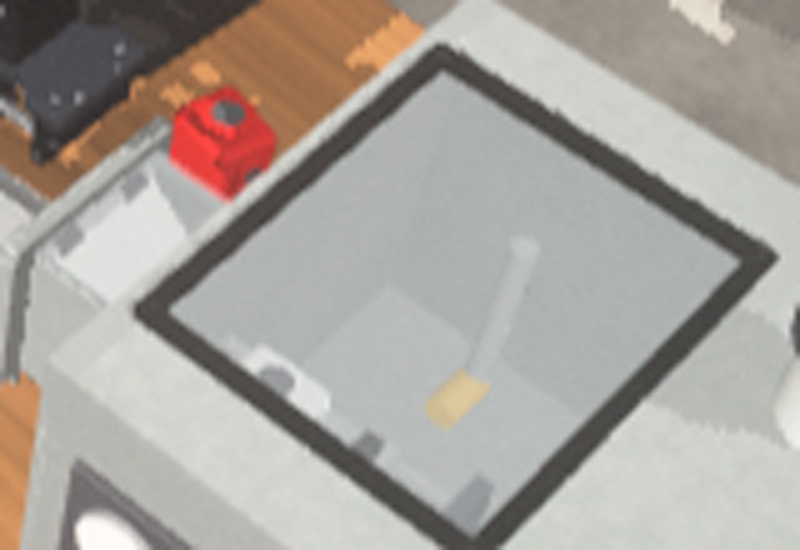

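View pics/top18.png

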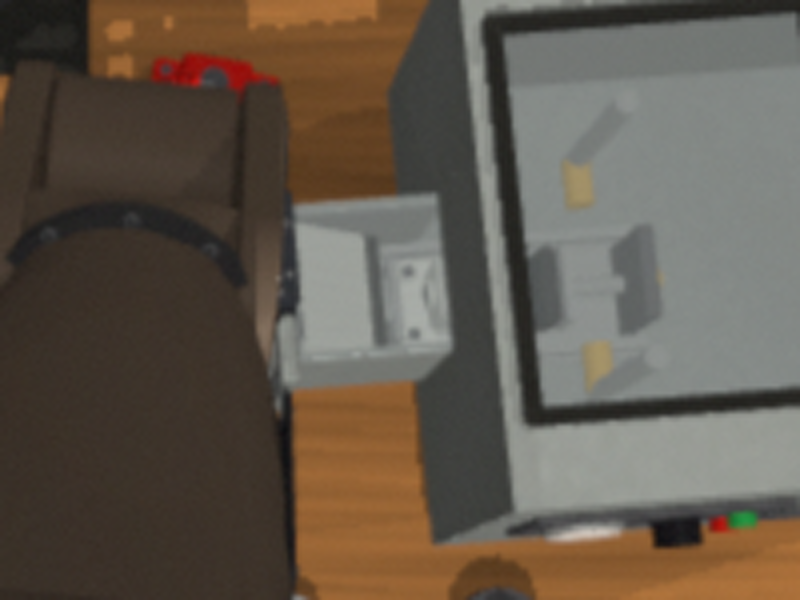

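carry_out:
  increments:
    - {"translation":[0,0.001,0],"turn":0,"hand":1}
    - {"translation":[-0.0002,0.003,0],"turn":0,"hand":1}
    - {"translation":[-0.0004,0.006,0],"turn":0,"hand":1}
    - {"translation":[-0.001,0.012,0],"turn":0,"hand":1}
    - {"translation":[-0.0017,0.02,0],"turn":0,"hand":1}
    - {"translation":[-0.0025,0.03,0],"turn":0,"hand":1}
    - {"translation":[-0.0034,0.04,0],"turn":0,"hand":1}
    - {"translation":[-0.0042,0.05,0],"turn":0,"hand":1}
    - {"translation":[-0.005,0.06,0],"turn":0,"hand":1}
    - {"translation":[-0.0059,0.07,0],"turn":0,"hand":1}

```text
t: 22.0
tool_pos: [582.4, 86.0, 78.3]
tcp_rot: [[-0.996, -0.084, -0.001], [-0.084, 0.996, 0.0], [0.001, 0.0, -1.0]]
contact_force: [-4.8, -1.4, 2.7]
finger_gap: 17.2
```

```bash
python3 lk.py 20 1
```

```text
22.0 [582.44484605  86.02670154  78.30269213] [-4.77353299 -1.42611902  2.67419363] 17.162726297059084
```

View pics/top20.png

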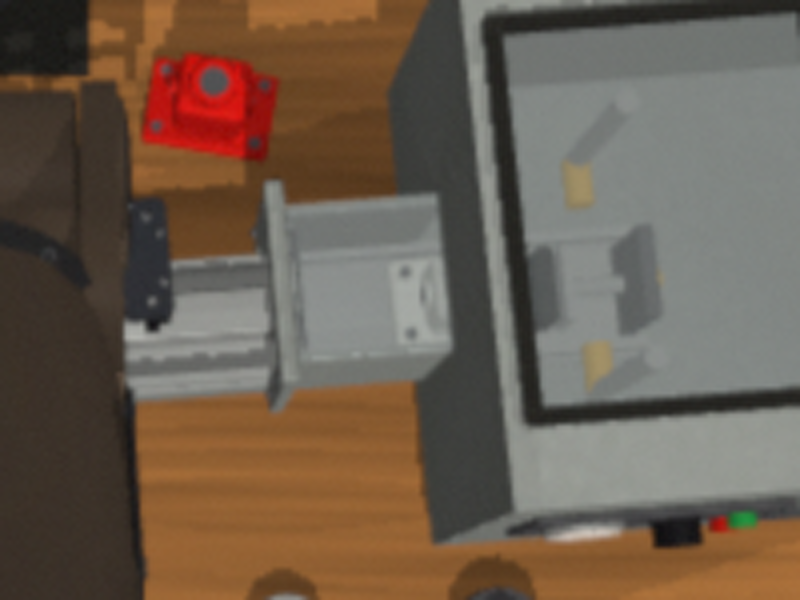

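carry_out:
  increments:
    - {"translation":[-0.0017,0.016,0],"turn":0,"hand":1}
    - {"translation":[-0.003,0.032,0],"turn":0,"hand":1}
    - {"translation":[-0.0045,0.048,0],"turn":0,"hand":1}
    - {"translation":[-0.006,0.064,0],"turn":0,"hand":1}
    - {"translation":[-0.0073,0.08,0],"turn":0,"hand":1}
    - {"translation":[-0.0087,0.096,0],"turn":0,"hand":1}
    - {"translation":[-0.01,0.112,0],"turn":0,"hand":1}
    - {"translation":[-0.0113,0.128,0],"turn":0,"hand":1}
    - {"translation":[-0.0127,0.144,0],"turn":0,"hand":1}
    - {"translation":[-0.0136,0.155,0],"turn":0,"hand":1}

```text
t: 23.1
tool_pos: [568.5, 241.8, 78.3]
tcp_rot: [[-0.996, -0.084, -0.002], [-0.084, 0.996, -0.0], [0.002, 0.0, -1.0]]
contact_force: [-6.5, -2.4, 3.3]
finger_gap: 17.1
```

carry_out:
  increments:
    - {"translation":[-0.0002,0.003,0],"turn":0,"hand":1}
    - {"translation":[-0.0005,0.006,0],"turn":0,"hand":1}
    - {"translation":[-0.0005,0.006,0],"turn":0,"hand":1}

```text
t: 23.4
tool_pos: [568.0, 247.6, 78.3]
tcp_rot: [[-0.996, -0.084, -0.002], [-0.084, 0.996, 0.0], [0.002, 0.001, -1.0]]
contact_force: [-7.2, 1.1, 3.4]
finger_gap: 17.4
```

carry_out:
  increments:
    - {"translation":[0,0,0],"turn":0,"hand":0}
    - {"translation":[0,0,0],"turn":0,"hand":0}
    - {"translation":[0,0,0],"turn":0,"hand":0}
    - {"translation":[0,0,0],"turn":0,"hand":0}
    - {"translation":[0,0,0],"turn":0,"hand":0}
    - {"translation":[0,0,0.02],"turn":0,"hand":0}
    - {"translation":[0,0,0.05],"turn":0,"hand":0}
    - {"translation":[0,0,0.09],"turn":0,"hand":0}
    - {"translation":[0,0,0.12],"turn":0,"hand":0}
    - {"translation":[0,0,0.12],"turn":0,"hand":0}

```text
t: 24.4
tool_pos: [570.8, 246.5, 202.8]
tcp_rot: [[-0.996, -0.083, 0.007], [-0.083, 0.997, 0.002], [-0.007, 0.002, -1.0]]
contact_force: [0.2, 0.4, -0.6]
finger_gap: 91.4
```

carry_out:
  increments:
    - {"translation":[0,0.03,0],"turn":0,"hand":0}
    - {"translation":[0,0.07,0],"turn":0,"hand":0}
    - {"translation":[0,0.1,0],"turn":0,"hand":0}
    - {"translation":[0,0.1,0],"turn":0,"hand":0}

```text
t: 24.8
tool_pos: [568.4, 348.9, 197.0]
tcp_rot: [[-0.996, -0.086, -0.001], [-0.086, 0.996, 0.0], [0.001, 0.0, -1.0]]
contact_force: [-0.1, -1.4, -1.0]
finger_gap: 95.0
```

```bash
python3 - <<'E'
from h import *
s=observe();print(s['t'],s['tool_pos'],s['contact_force'],s['finger_gap'])
for n,r in(("side",(70,230,210,370)),("top",(70,220,140,340))):
    im=viewer.snapshot(n);cv2.imwrite(f"pics/{n}21.png",cv2.resize(im[r[0]:r[1],r[2]:r[3]],None,fx=3.7,fy=3.7,interpolation=cv2.INTER_CUBIC));cv2.imwrite(f"pics/{n}21f.png",im)
E
```

```text
24.8 [568.44711082 348.85026424 196.9810766 ] [-0.05924063 -1.43061729 -1.00131888] 94.95791830889897
```

View pics/side21.png

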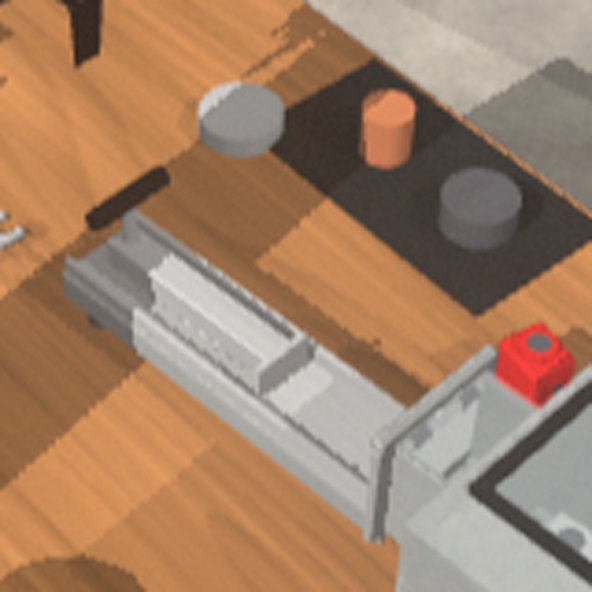

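View pics/top21.png

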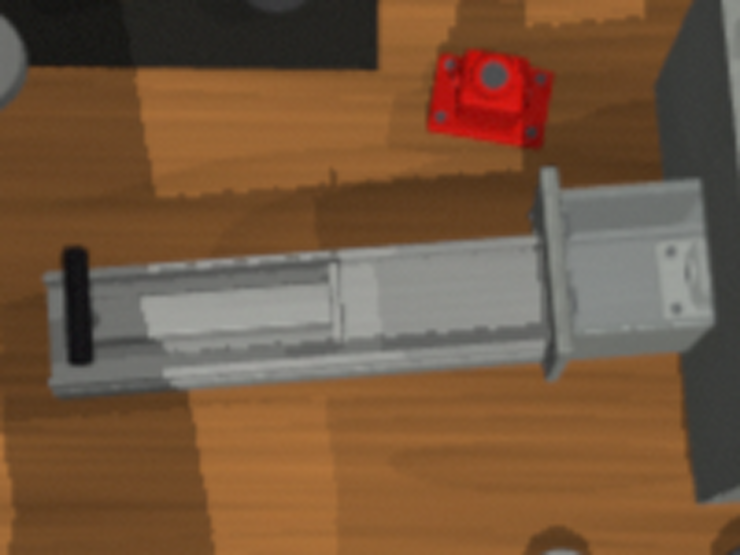

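View pics/top21f.png

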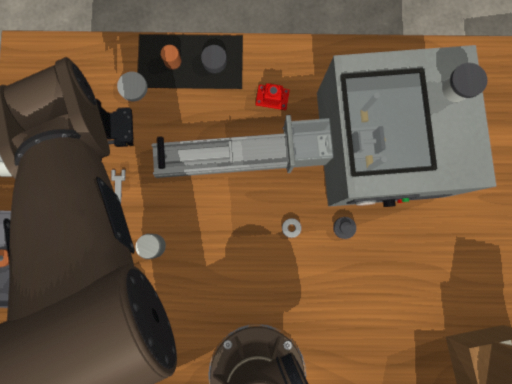

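```bash
python3 - <<'E'
from workcell import ticket
print(ticket.close_job())
E
```

```text
the job is handed in; nothing more can be done
None
```

The housing is loaded in the dryer and the job is handed in at about 25 s of the 64 s; it reports no verdict.

**What I did:**
- I set the housing flat between the guides, let go of it, and pushed it in with the ram until the back stop took up.
- At the stop, the push force rose from about 5.4 N to 13.3 N, so I put the force on the stop at about 7–8 N. I held it there for more than 0.3 s.
- I drew the ram back to about 4 mm from its outer end, let go and moved clear.

**Last checks:** the final pictures show the flap shut, the ram out, the housing inside with its near end about 85 mm in, and the bystanders in view where they were.

**What disagreed:**
- **Finger height:** the finger ends appeared about 30 mm higher than the reported TCP. The first pinch at the T-handle therefore closed above the bar without moving the ram, and a grip 27 mm lower held.
- **Housing grip:** for the same reason the housing was probably held nearer the top of its block than planned, but it still came down where I meant it to.
- **Sideways force:** there was up to about 7 N of sideways force on the handle during the stroke.
- **Contact with the stop:** I could not measure the remaining contact after drawing the ram out. I only have the pictures showing the housing stayed in place, apart from a slight spring-back of the pad.

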